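# Load brass rings into a floating stacking tube and scrap the lugged one

## Robot

A 6-joint arm with a two-finger parallel gripper is mounted at the origin on the work surface. World frame = base frame: x ahead of the robot, y to its left, z up, the work surface at z = 0. Lengths are in m, angles in rad, forces in N, time in s.
With the tool pointing down it reaches from about 0.425 to 0.95 m from the base axis. Payload 3.5 kg.
Tool frame: the origin (TCP) lies midway between the tips of the shut fingers; the grasp point (between the pads) lies grasp_offset behind it (grasp_offset is the distance from the TCP to the grasp point, in m); z points along the fingers, y is the direction in which the jaws open and shut (so a half turn about z gives the same grasp; the last joint's range is limited). The gripper opens to 85 mm and grips with 20 to 120 N. Pads are 22 mm wide; open, the fingers measure 114 mm over their backs; the gripper's body (76 mm by 85 mm) begins 54 mm behind the grasp point. The pads swing forward as they close: fully open they stand 13 mm farther back than shut.
Start: joints at [1.078, 0.286, 1.577, -0, 1.279, -0.15], TCP at [0.227, 0.636, 0.231] pointing down, gripper open.
Joint ranges: [-2.77, 2.77], [-0.9, 2.22], [0.21, 2.48], [-1.53, 4.67], [0.24, 2.81], [-2.84, 2.84]. Speed limits (rad/s): [2.79, 2.79, 3.14, 3.14, 3.14, 3.14].

## Interface

Orientations are given as a unit quaternion [x, y, z, w].
In Python, from plant import * gives the robot as it stands.
- The arm moves only by the tool jog_arm, never from a script. Its argument "targets" is text: rows parted by semicolons, each of 7 numbers parted by spaces: the shift along the world's x, y, z in mm, then the turn, a rotation vector about the world's x, y, z in degrees, then the gripper's target within -1 to 1 (fully open at 1, half-way at 0, shut at -1). A call has 1 to 10 rows; each row shifts and turns the pose as measured when the row begins; what a row does not reach is not made up. A row lasts 1/12 s, in which the tool goes at most 41.7 mm and 7.16 degrees, less where a joint would pass 70% of its speed; a pose out of reach is approached as far as the arm can. A call with a gripper value outside its range is refused whole. The fingers move at their own pace and stop on an object; "force" is the grip in N (left out, the last holds). Time passes only in rows, so rows that do not move let the fingers close. It gives the time, the measured TCP pose, the force and the opening at its end, in the units of the state.
- get_state(): the state, without advancing time (a new reading comes with each control period).
- read_camera(name): name is "side" or "top"; returns a dict with "pixels" (420x560x3 uint8, blue, green, red), "mtx" (3x3 intrinsics, pixels), "dist_coeffs" ([k1, k2, p1, p2, k3] as OpenCV has them; the pictures are not rectified), "world_from_camera" (4x4, takes a point from camera to world coordinates). Camera axes: x right, y up, looking along -z (the intrinsics and any distortion apply to the point x, -y, -z); pixel columns grow to the right and rows downward; lengths in m; the calibration is good to about 2 mm. A picture is of the moment at which its call begins. There is no depth.
- sign_off(): hands the job in, once; it reports no verdict.
Trained networks look in a picture, given as the dict that the camera call returned (one of the last four; its "shot" number tells which), for a name from the list of things; names that differ only in an ending like _2 or _b are one class to them, and where a whole thing is asked for, a point or a joint stands for the part that bears it (a point fixed in the world has none). Each returns a list of dicts, best first, with "p" (0 to 1); they miss things now and then, are a little off and sometimes report something else, mostly with a low value. They report only what shows in the picture. A call takes as long as a camera call. They do not tell look-alikes from the thing itself.
- spot_in(target, picture): "uv" ([column, row] in pixels, amid what is visible of it).
- silhouettes(target, picture): "mask" (420x560 bool, what is visible of it) and "uv" ([column, row] in pixels, amid what is visible of it).
- mark_of(target, picture): "uv" ([column, row] in pixels: a listed point, or the origin of a listed thing).
The state is a dict: "time": time; "qpos": joint angles; "dq": joint speeds; "joint_efforts": joint torques, N m; "eef_pos": TCP position; "tcp_rot": TCP orientation; "contact_force": force on the tool from outside, world axes, zero at the start; "wrist_torque": the same for the moment, N m; "opening": opening from 0.0 (shut) to 1.0 (fully open).
Only numpy, scipy, OpenCV 4.12 (cv2) and the standard library are available. Lean on these libraries where they do the work, as an engineer would, in place of code of your own. Each camera call takes 0.05 s, during which the arm holds its last target.

## Task

Get the brass rings ready for the lapping machine: drop the three plain rings into the upright tube so that they lie flat in it as one column, all the way down, and put the ring that has a lug left on its side into the small scrap basket. The tube floats loosely in its holder and can stand several millimetres off the middle, so feel for it before you load it. Do not disturb the mug, the oil bottle or the screwdriver.

Things in the scene. Friction and masses are not known exactly. Their poses are not given: they have to be found in the camera images.
- ring_a: Plain brass flat ring lying flat, 40 mm across, 12 mm thick, with a 16 mm hole (too small for a finger: grip it across its outside). 100 g, give or take a third. Origin: its middle, 6 mm above its underside, z along its axis. The three plain rings are alike and may go in the tube in any order, either way up.
- ring_b: Plain brass flat ring lying flat, 40 mm across, 12 mm thick, with a 16 mm hole (too small for a finger: grip it across its outside). 100 g, give or take a third. Origin: its middle, 6 mm above its underside, z along its axis. The three plain rings are alike and may go in the tube in any order, either way up.
- ring_c: Plain brass flat ring lying flat, 40 mm across, 12 mm thick, with a 16 mm hole (too small for a finger: grip it across its outside). 100 g, give or take a third. Origin: its middle, 6 mm above its underside, z along its axis. The three plain rings are alike and may go in the tube in any order, either way up.
- reject: Reject ring: same brass and size as the others (40 mm across, 12 mm thick, 125 g, give or take a third) but with a 16 mm wide, full-thickness lug on its side that reaches 35 mm from the ring's centre, so it cannot enter the tube. Origin: middle of the round part, 6 mm above its underside; x points to the lug, so its sides across y are free to grip.
- mat: Fixed cork mat 250 x 270 x 3 mm, origin at the centre of its underside. The four rings lie on it, any of them in any of the four places, 80 mm or more between centres.
- holder: Fixed holder on the bench: a steel block 120 x 120 x 16 mm; origin at the centre of its underside, z up. On it floats an upright tube whose own place is NOT reported: it starts up to 6 mm off the block's centre in the block's x and in its y, slides level with about 4 N of friction (travel 7 mm to each side) and stays where it is pushed, so closing the fingers on its outside centres it.
- tube_nominal (a point): Point fixed to the block: on its centre line, 70 mm above its underside, level with the rim of the tube (NOT the tube's true centre). The tube is aluminium, always vertical: 48 mm outside, 42 mm bore (1 mm play all round a ring), 1.5 mm chamfer at the mouth, bore 40 mm deep (three rings fill 36 mm); its 72 mm wide foot flange ends 45 mm below the rim.
- basket: Fixed small grey slatted scrap basket for the reject, open on top, 140 x 140 mm outside, 50 mm high, 4 mm walls. Origin: centre of its underside.
- mug: Bystander: steel mug, 76 mm across, 85 mm high, origin at the centre of its underside, handle to +y of its frame. Leave it alone.
- oil: Bystander: white plastic oil bottle, 44 mm across, 100 mm high, origin at the centre of its underside. Leave it alone.
- driver: Bystander: screwdriver lying on the bench, about 200 mm long along its x axis, handle to -x. Leave it alone.
There are look-alikes about, which are no part of the job. What is shaped like the reject but black is not meant.

How it is judged:
At the end, for the whole second after the job is handed in: Three plain rings at rest in the tube: within 14 mm of the holder's axis, flat within 0.08 rad, centres 33 to 62.5 mm above the holder's underside. The reject at rest in the basket: centre within 62 mm of its middle in its x and y, 3 to 40 mm above its underside (horizontal distance between each of ring_a, ring_b, ring_c and holder below 0.014 m and z of ring_a in the frame of holder between 0.033 and 0.0625 m and angle between the z axis of each of ring_a, ring_b, ring_c and the z axis of holder, either way round below 0.08 rad and linear speed of each of ring_a, ring_b, ring_c, reject below 0.02 m/s and z of ring_b in the frame of holder between 0.033 and 0.0625 m and z of ring_c in the frame of holder between 0.033 and 0.0625 m and x of reject in the frame of basket between -0.062 and 0.062 m and y of reject in the frame of basket between -0.062 and 0.062 m and z of reject in the frame of basket between 0.003 and 0.04 m); the robot touches nothing.
It fails at once if the mug is moved by more than 30 mm or tipped (distance of mug from where it was at the start of the episode above 0.03 m or angle between mug's own z axis and vertical above 0.4 rad).
It fails at once if the oil bottle is moved by more than 30 mm or tipped (distance of oil from where it was at the start of the episode above 0.03 m or angle between oil's own z axis and vertical above 0.4 rad).
It fails at once if the screwdriver is moved by more than 30 mm (distance of driver from where it was at the start of the episode above 0.03 m).
It also fails if it takes over 72 s, if anything falls off the work surface, if the arm or the gripper's body presses on something with over 40 N, if the wrist force passes 120 N, or if a joint passes its speed limit or range.

## Working session

There is one attempt and no reset: what is moved stays moved. The work goes in short steps, Python scripts to look and compute and a tool call to move; the robot and the scene stay as the last step left them, time stands still between calls to the robot, and variables do not carry over. Pictures are saved under pics/ and viewed, and the job is handed in when it is done.

Besides the shell and the picture viewer there is one more tool, called after "Call:" as name(argument=value, ...) on one line, values as JSON. jog_arm: Moves the arm, as the interface text tells. Its arguments: {"type":"object","properties":{"targets":{"type":"string"},"force":{"type":"number"}},"required":["targets"]}

```bash
mkdir -p pics; ls; cat > look.py <<'E'
from plant import *
import cv2, numpy as np, sys
def snap(cam,name):
    p=read_camera(cam); cv2.imwrite('pics/'+name+'.png',p['pixels']); return p
def ray(p,uv):
    n=cv2.undistortPoints(np.array([[uv]],float),np.array(p['mtx']),np.array(p['dist_coeffs']))[0,0]
    T=np.array(p['world_from_camera']); d=T[:3,:3]@np.array([n[0],-n[1],-1.]); return T[:3,3],d
def onz(p,uv,z):
    o,d=ray(p,uv); return o+d*(z-o[2])/d[2]
def proj(p,X):
    T=np.array(p['world_from_camera']); c=T[:3,:3].T@(np.asarray(X,float)-T[:3,3])
    return cv2.projectPoints(np.array([[c[0],-c[1],-c[2]]]),np.zeros(3),np.zeros(3),np.array(p['mtx']),np.array(p['dist_coeffs']))[0][0,0]
E
python3 - <<'E'
from look import *
np.set_printoptions(precision=4,suppress=True)
Z=dict(ring_a=.009,reject=.009,mat=0,holder=0,tube_nominal=.07,basket=0,mug=0,oil=0,driver=.01)
for cam in('top','side'):
    p=snap(cam,cam+'0'); print(cam,p['world_from_camera'])
    for k,z in Z.items():
        for r in mark_of(k,p)[:5]: print(k,round(r['p'],2),np.round(r['uv'],1),onz(p,r['uv'],z))
s=get_state();print(s)
E
```

```text
pics
top [[-0.0566  0.9714 -0.2304  0.3018]
 [-0.9984 -0.0535  0.0195  0.0486]
 [ 0.0066  0.2312  0.9729  1.1107]
 [ 0.      0.      0.      1.    ]]
ring_a 0.8 [348.3 204.9] [ 0.5574 -0.1117  0.009 ]
ring_a 0.63 [403.3 195.8] [ 0.5714 -0.2359  0.009 ]
ring_a 0.54 [364.3 256.7] [ 0.4411 -0.1366  0.009 ]
reject 0.73 [403.4 245.9] [ 0.4596 -0.224   0.009 ]
reject 0.52 [402.7 315.7] [ 0.3114 -0.2069  0.009 ]
mat 0.69 [381.  224.2] [ 0.5119 -0.1816  0.    ]
holder 0.57 [173.9 189.3] [0.6168 0.2738 0.    ]
holder 0.23 [364.6 256.1] [ 0.4435 -0.1389  0.    ]
tube_nominal 0.95 [163.2 181.9] [0.6144 0.2821 0.07  ]
basket 0.73 [241.6 251.1] [ 0.4694  0.1274 -0.    ]
mug 0.57 [149.6 266.2] [0.4471 0.328  0.    ]
oil 0.66 [272.5 127.3] [0.7524 0.0458 0.    ]
driver 0.86 [353.4 122.5] [ 0.7504 -0.14    0.01  ]
side [[ 0.9447  0.1817 -0.273   0.2847]
 [-0.3279  0.53   -0.782  -0.6374]
 [ 0.0025  0.8283  0.5603  0.5535]
 [ 0.      0.      0.      1.    ]]
ring_a 0.79 [376.8 319.8] [ 0.5849 -0.2394  0.009 ]
ring_a 0.71 [273.6 297.1] [ 0.4408 -0.1352  0.009 ]
reject 0.84 [203.6 348.4] [ 0.3059 -0.20
[... 282 characters left out ...]
5.6 217.2] [0.4803 0.1167 0.    ]
basket 0.22 [431.3 266.3] [ 0.7552 -0.1504  0.    ]
mug 0.89 [215.8 175.7] [0.4337 0.3279 0.    ]
oil 0.76 [379.5 213.5] [0.7489 0.0397 0.    ]
driver 0.84 [430.5 265.3] [ 0.747  -0.1563  0.01  ]
{'time': 1.0, 'qpos': array([ 1.078 ,  0.2863,  1.5767, -0.    ,  1.2786, -0.15  ]), 'dq': array([-0.0006, -0.0001,  0.0006, -0.001 ,  0.0003,  0.0018]), 'joint_efforts': array([  0.0003, -40.5974, -29.2951,  -0.0001,   0.0003,   0.    ]), 'eef_pos': array([0.2269, 0.6357, 0.2313]), 'tcp_rot': array([0.1706, 0.9853, 0.    , 0.    ]), 'contact_force': array([-0.2027, -0.2104,  0.0735]), 'wrist_torque': array([ 0.0057, -0.0033, -0.0606]), 'opening': 1.003847450928574}
```

View pics/top0.png

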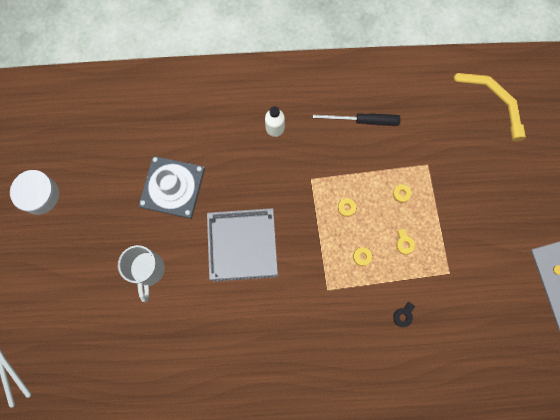

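View pics/side0.png

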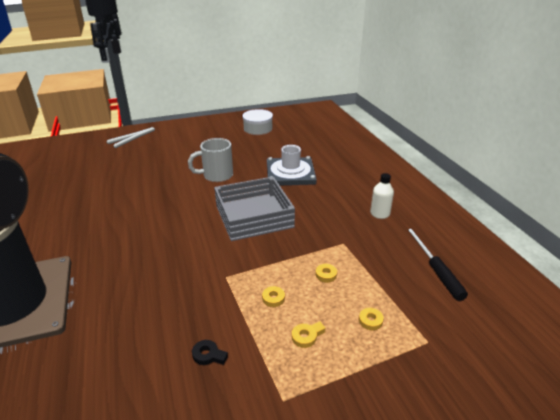

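The top picture shows three plain rings at about (347,207), (403,193) and (363,257). The yellow reject is at (406,245) with its lug pointing up, towards +x. A black look-alike lies off the mat at (402,317). The tube is at about (168,182) and the basket at (242,245). Next I'll refine these positions with silhouettes.

```bash
python3 - <<'E'
from look import *
import plant
np.set_printoptions(precision=4,suppress=True)
print([n for n in dir(plant) if not n.startswith('__')], globals().get('grasp_offset'))
from scipy.optimize import minimize
def model(p,x,y,z0,z1,r):
    a=np.linspace(0,2*np.pi,60); pts=[proj(p,[x+r*np.cos(t),y+r*np.sin(t),z]) for z in(z0,z1) for t in a]
    h=cv2.convexHull(np.array(pts,np.float32)); M=cv2.moments(h); return np.array([M['m10'],M['m01']])/M['m00']
for cam in('top','side'):
    p=read_camera(cam)
    for k in('ring_a','reject','basket','holder'):
        for r in silhouettes(k,p)[:4]:
            m=r['mask'].astype(np.uint8)
            c=max(cv2.findContours(m,0,2)[0],key=cv2.contourArea); h=cv2.convexHull(c)
            f=np.zeros_like(m); cv2.fillPoly(f,[h],1); M=cv2.moments(f,True); uv=np.array([M['m10'],M['m01']])/M['m00']
            g=onz(p,uv,.01)[:2]
            if k=='ring_a':
                for _ in range(4):
                    e=onz(p,uv,.01)-onz(p,model(p,g[0],g[1],.003,.015,.02),.01); g=g+e[:2]
            print(cam,k,round(r['p'],2),uv,g,m.sum())
            if k=='reject':
                ys,xs=np.nonzero(f); w=np.array([onz(p,(a,b),.01)[:2] for a,b in zip(xs,ys)]); d=w-w.mean(0)
                ev,V=np.linalg.eigh(d.T@d); a=V[:,1]; s=np.mean((d@a)**3); a=a*np.sign(s); print('  axis',a,np.degrees(np.arctan2(a[1],a[0])),(d@a).min(),(d@a).max())
            if k in('basket',):
                print('  rect',[onz(p,q,.05)[:2] for q in cv2.boxPoints(cv2.minAreaRect(h))])
E
python3 - <<'E'
import cv2
a=cv2.imread('pics/top0.png')[140:300,120:460]; b=cv2.resize(a,None,fx=2.3,fy=2.3,interpolation=2); cv2.imwrite('pics/c.png',b)
E
```

```text
['Unreachable', 'get_state', 'grasp_offset', 'mark_of', 'read_camera', 'sign_off', 'silhouettes', 'spot_in'] 0.0187
top ring_a 0.73 [401.5121 192.8616] [ 0.5783 -0.2326] 283
top ring_a 0.56 [346.2587 206.479 ] [ 0.5541 -0.1068] 261
top reject 0.7 [403.6625 314.598 ] [ 0.3135 -0.2089] 321
  axis [ 0.7314 -0.6819] -42.99308294529563 -0.02616786679184326 0.029259928708879702
top reject 0.56 [404.2712 242.0603] [ 0.4677 -0.2265] 342
  axis [0.9953 0.0971] 5.569324987419935 -0.02657435060374311 0.029719708475418313
top basket 0.97 [241.2822 244.5851] [0.4821 0.1268] 4580
  rect [array([0.5492, 0.1977]), array([0.55  , 0.0542]), array([0.404 , 0.0534]), array([0.4034, 0.1926])]
top holder 0.9 [171.688  187.0204] [0.6195 0.2766] 2835
side ring_a 0.97 [273.3726 296.4247] [ 0.441  -0.1332] 358
side ring_a 0.81 [370.4035 318.4431] [ 0.5765 -0.233 ] 383
side ring_a 0.78 [326.3408 272.8704] [ 0.552  -0.1084] 351
side reject 0.87 [208.6958 353.2338] [ 0.3116 -0.2152] 640
  axis [ 0.6867 -0.7269] -46.631136693361846 -0.027885369556416115 0.030653956072000565
side reject 0.67 [306.9249 334.1909] [ 0.4654 -0.2296] 585
  axis [0.9313 0.3642] 21.35577168252278 -0.02726126506924884 0.03143305191685153
side basket 0.64 [253.5436 207.9694] [0.4822 0.1391] 3673
  rect [array([0.4029, 0.1913]), array([0.5813, 0.2063]), array([ 0.5314, -0.0074]), array([ 0.3854, -0.0097])]
side basket 0.17 [320.2708 319.0692] [ 0.4975 -0.2079] 16268
  rect [array([ 0.3665, -0.1026]), array([ 0.6953, -0.0243]), array([ 0.6107, -0.3327]), array([ 0.3772, -0.3513])]
side holder 0.62 [291.5185 166.5976] [0.629 0.293] 1434
```

View pics/c.png

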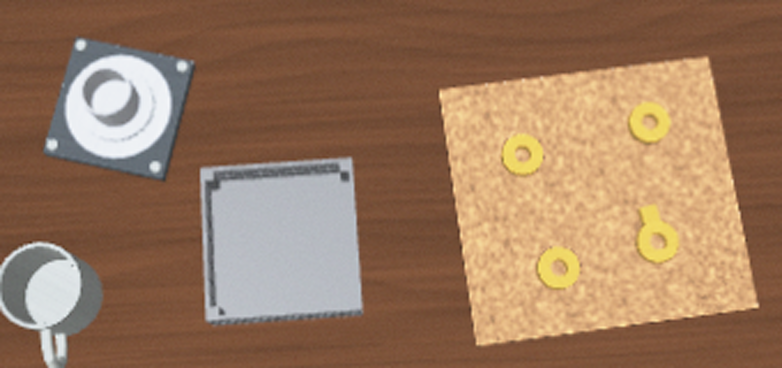

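```bash
python3 - <<'E'
from look import *
np.set_printoptions(precision=4,suppress=True)
p=read_camera('top')
print('rim',onz(p,(120+110/2.3,140+91/2.3),.07)); 
print('blk',onz(p,(120+121/2.3,140+108/2.3),.016))
for c in[(78,38),(195,62),(165,180),(45,153)]: print(onz(p,(120+c[0]/2.3,140+c[1]/2.3),.016))
print('rej',onz(p,(120+657/2.3,140+241/2.3),.015),onz(p,(120+650/2.3,140+207/2.3),.015))
E
```

```text
rim [0.6189 0.2723 0.07  ]
blk [0.6178 0.2734 0.016 ]
[0.6911 0.3153 0.016 ]
[0.66   0.2013 0.016 ]
[0.5448 0.232  0.016 ]
[0.5773 0.3465 0.016 ]
rej [ 0.4608 -0.2276  0.015 ] [ 0.4936 -0.2245  0.015 ]
```

Call:
jog_arm(targets="30 -27 0 0 0 6.6 1;30 -27 0 0 0 6.6 1;30 -27 0 0 0 6.5 1;30 -27 0 0 0 0 1;30 -27 0 0 0 0 1;30 -27 0 0 0 0 1;30 -27 0 0 0 0 1;30 -27 0 0 0 0 1;30 -27 0 0 0 0 1;30 -27 0 0 0 0 1", force=25)

```text
time: 2.38
eef_pos: [0.5279, 0.3605, 0.2329]
tcp_rot: [-0.017, 1.0, 0.002, 0.0]
contact_force: [-0.1, 0.5, 0.1]
opening: 1.002
```

Call:
jog_arm(targets="30 -29 0 0 0 -1.9 1;30 -29 0 0 0 0 1;30 -29 0 0 0 0 1;0 0 -35 0 0 0 1;0 0 -35 0 0 0 1;0 0 -35 0 0 0 1")

```text
time: 2.88
eef_pos: [0.6318, 0.2656, 0.1395]
tcp_rot: [0.007, 1.0, 0.005, 0.015]
contact_force: [0.8, 0.5, -0.6]
opening: 0.999
```

Call:
jog_arm(targets="0 0 0 0 0 0 1;0 0 0 0 0 0 1")

```text
time: 3.05
eef_pos: [0.6275, 0.2631, 0.1303]
tcp_rot: [0.008, 1.0, 0.003, 0.007]
contact_force: [0.8, -0.1, 1.1]
opening: 1.0
```

```bash
cat > st.py <<'E'
from plant import *
import numpy as np
from scipy.spatial.transform import Rotation as R
s=get_state(); r=R.from_quat(s['tcp_rot'])
yv=r.as_matrix()[:,1]; z=r.as_matrix()[:,2]
print('t',round(s['time'],2),'pos',np.round(1000*s['eef_pos'],2),'yaw',round(np.degrees(np.arctan2(yv[1],yv[0])),2),'q6',s['qpos'][5].round(2),'F',np.round(s['contact_force'],1),'op',round(s['opening'],3))
# rotvec about world to make tool vertical
print('fix tilt deg',np.round(np.degrees(np.cross(z,[0,0,-1])),2))
E
python3 st.py
```

```text
t 3.05 pos [627.52 263.14 130.27] yaw 89.09 q6 -1.31 F [ 0.8 -0.1  1.1] op 1.0
fix tilt deg [-0.34  0.85  0.  ]
```

Call:
jog_arm(targets="-9 9 0 -0.3 0.8 0.9 1;0 0 -25 0 0 0 1;0 0 -25 0 0 0 1;0 0 -25 0 0 0 1;0 0 -5 0 0 0 1;0 0 0 0 0 0 1;0 0 0 0 0 0 1")

```text
time: 3.63
eef_pos: [0.6234, 0.2818, 0.0672]
tcp_rot: [-0.005, 1.0, 0.004, 0.01]
contact_force: [-0.5, -0.1, 0.4]
opening: 0.998
```

```bash
python3 st.py
```

```text
t 3.63 pos [623.35 281.77  67.24] yaw 90.56 q6 -1.31 F [-0.5 -0.1  0.4] op 0.998
fix tilt deg [-0.45  1.2   0.  ]
```

Call:
jog_arm(targets="-5 -9 0 -0.4 1.2 -0.6 1;0 0 0 0 0 0 1;0 0 0 0 0 0 1")

```text
time: 3.88
eef_pos: [0.6208, 0.274, 0.0744]
tcp_rot: [-0.0, 1.0, 0.001, 0.004]
contact_force: [-0.5, -0.7, -0.1]
opening: 0.999
```

```bash
python3 st.py
```

```text
t 3.88 pos [620.82 274.04  74.42] yaw 90.01 q6 -1.31 F [-0.5 -0.7 -0.1] op 0.999
fix tilt deg [-0.15  0.41  0.  ]
```

Call:
jog_arm(targets="-2 -1 -14 -0.1 0.4 0 1;0 0 -14 0 0 0 1;0 0 -10 0 0 0 1;0 0 0 0 0 0 1")

```text
time: 4.22
eef_pos: [0.6206, 0.2728, 0.0366]
tcp_rot: [0.001, 1.0, 0.001, 0.003]
contact_force: [-0.5, 0.6, -0.6]
opening: 1.003
```

```bash
python3 st.py
```

```text
t 4.22 pos [620.62 272.75  36.63] yaw 89.94 q6 -1.31 F [-0.5  0.6 -0.6] op 1.003
fix tilt deg [-0.13  0.31  0.  ]
```

Now close on the tube.

Call:
jog_arm(targets="-1 0 0 -0.1 0.3 0 -0.2;0 0 0 0 0 0 -0.2;0 0 0 0 0 0 -0.2;0 0 0 0 0 0 -0.2;0 0 0 0 0 0 -0.2;0 0 0 0 0 0 -0.2")

```text
time: 4.72
eef_pos: [0.6177, 0.2736, 0.0339]
tcp_rot: [0.0, 1.0, 0.0, -0.003]
contact_force: [-0.7, 0.7, -1.1]
opening: 0.559
```

```bash
python3 st.py
```

```text
t 4.72 pos [617.74 273.57  33.87] yaw 89.96 q6 -1.31 F [-0.7  0.7 -1.1] op 0.559
fix tilt deg [-0.04 -0.31 -0.  ]
```

Call:
jog_arm(targets="0 0 -3 0 -0.3 0 -0.2;0 0 -3 0 0 0 -0.2;0 0 -3 0 0 0 -0.2;0 0 0 0 0 0 -0.2")

```text
time: 5.05
eef_pos: [0.62, 0.273, 0.034]
tcp_rot: [0.0, 1.0, -0.001, 0.001]
contact_force: [1.6, 1.4, -8.9]
opening: 0.563
```

```bash
python3 st.py
```

```text
t 5.05 pos [620.01 273.02  34.01] yaw 89.98 q6 -1.3 F [ 1.6  1.4 -8.9] op 0.563
fix tilt deg [0.09 0.09 0.  ]
```

Call:
jog_arm(targets="0 0 0 0 0 0 1;0 0 2 0 0 0 1;0 0 1 0 0 0 1;0 0 0 0 0 0 1;0 0 0 0 0 -7 1;0 0 0 0 0 -7 1;0 0 0 0 0 -7 1;0 0 0 0 0 -7 1;0 0 0 0 0 -7 1;0 0 0 0 0 -7 1")

```text
time: 5.88
eef_pos: [0.6222, 0.2721, 0.038]
tcp_rot: [0.367, 0.93, -0.002, 0.003]
contact_force: [0.2, 0.1, 0.4]
opening: 1.0
```

```bash
python3 st.py
```

```text
t 5.88 pos [622.17 272.12  37.97] yaw 46.88 q6 -0.55 F [0.2 0.1 0.4] op 1.0
fix tilt deg [0.32 0.25 0.  ]
```

Call:
jog_arm(targets="0 0 0 0.3 0.2 -7 1;0 0 0 0 0 -7 1;0 0 0 0 0 -7 1;0 0 0 0 0 -7 1;0 0 0 0 0 -7 1;0 0 0 0 0 -7 1;0 0 0 0 0 0 1;0 0 0 0 0 0 1")

```text
time: 6.55
eef_pos: [0.6236, 0.2718, 0.0382]
tcp_rot: [0.682, 0.731, 0.0, 0.002]
contact_force: [0.5, 0.0, 0.1]
opening: 1.0
```

```bash
python3 st.py
```

```text
t 6.55 pos [623.62 271.83  38.21] yaw 3.94 q6 0.2 F [0.5 0.  0.1] op 1.0
fix tilt deg [0.1  0.15 0.  ]
```

Call:
jog_arm(targets="-4 1.5 -1 0.1 0.1 -4 1;0 0 0 0 0 0 1;0 0 0 0 0 0 -0.2;0 0 0 0 0 0 -0.2;0 0 0 0 0 0 -0.2;0 0 0 0 0 0 -0.2;0 0 0 0 0 0 -0.2;0 0 0 0 0 0 -0.2")

```text
time: 7.22
eef_pos: [0.6209, 0.2733, 0.0379]
tcp_rot: [0.703, 0.712, 0.001, 0.001]
contact_force: [0.8, -0.8, -0.5]
opening: 0.558
```

```bash
python3 st.py
```

```text
t 7.22 pos [620.9  273.34  37.89] yaw 0.73 q6 0.25 F [ 0.8 -0.8 -0.5] op 0.558
fix tilt deg [-0.02  0.18  0.  ]
```

Call:
jog_arm(targets="0 0 0 0 0 0 1;0 0 0 0 0 0 1;0 0 0 0 0 0 1;0 0 30 0 0 0 1;0 0 35 0 0 0 1;-3 -10 25 0 0 0 1;-7 -38 0 0 0 0 1;-7 -38 0 0 0 0 1;-7 -38 0 0 0 0 1;-7 -38 0 0 0 0 1")

```text
time: 8.05
eef_pos: [0.5875, 0.1124, 0.1312]
tcp_rot: [0.698, 0.716, 0.001, 0.002]
contact_force: [0.1, -0.4, -0.8]
opening: 1.002
```

```bash
python3 st.py
```

```text
t 8.05 pos [587.47 112.42 131.2 ] yaw 1.48 q6 -0.01 F [ 0.1 -0.4 -0.8] op 1.002
fix tilt deg [0.02 0.23 0.  ]
```

Call:
jog_arm(targets="-7 -38 -5 0 0 -1 1;-7 -38 -5 0 0 0 1;-7 -38 -10 0 0 0 1;-7 -38 -10 0 0 0 1;-6 -38 -10 0 0 0 1;0 -15 -10 0 0 0 1;0 0 0 0 0 0 1;0 0 0 0 0 0 1")

```text
time: 8.72
eef_pos: [0.5504, -0.1089, 0.0841]
tcp_rot: [0.707, 0.707, 0.003, 0.006]
contact_force: [-0.1, -0.3, 1.2]
opening: 0.998
```

```bash
python3 st.py; python3 -c "
from look import *
p=snap('side','s1')"
```

```text
t 8.72 pos [ 550.43 -108.89   84.09] yaw 0.06 q6 -0.38 F [-0.1 -0.3  1.2] op 0.998
fix tilt deg [0.21 0.76 0.  ]
```

View pics/s1.png

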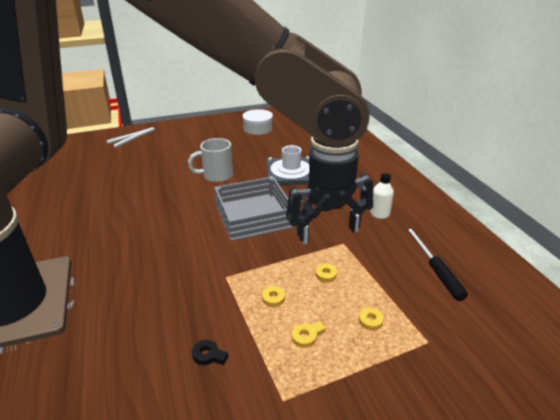

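The gripper stands right above ring 1, which is at (326,272). I'll descend now.

Call:
jog_arm(targets="2 1 -15 0.2 0.7 0 1;0 0 -20 0 0 0 1;0 0 -20 0 0 0 1;0 0 -14 0 0 0 1;0 0 0 0 0 0 1;0 0 0 0 0 0 1")

```text
time: 9.27
eef_pos: [0.5576, -0.1003, 0.0185]
tcp_rot: [0.703, 0.711, 0.003, 0.004]
contact_force: [-0.8, 0.3, 0.2]
opening: 1.002
```

```bash
python3 st.py
```

```text
t 9.27 pos [ 557.6  -100.29   18.5 ] yaw 0.7 q6 -0.37 F [-0.8  0.3  0.2] op 1.002
fix tilt deg [0.13 0.57 0.  ]
```

Call:
jog_arm(targets="-3 -7 -5 0.1 0.5 -0.6 1;0 0 -5 0 0 0 1;0 0 0 0 0 0 1;0 0 0 0 0 0 1")

```text
time: 9.6
eef_pos: [0.5571, -0.1064, 0.0115]
tcp_rot: [0.706, 0.709, 0.001, 0.003]
contact_force: [0.2, 0.0, 1.0]
opening: 1.0
```

```bash
python3 st.py
```

```text
t 9.6 pos [ 557.08 -106.44   11.5 ] yaw 0.26 q6 -0.37 F [0.2 0.  1. ] op 1.0
fix tilt deg [0.13 0.33 0.  ]
```

Call:
jog_arm(targets="0 0 -5 0.1 0.3 -0.2 -0.3;0 0 0 0 0 0 -0.3;0 0 0 0 0 0 -0.3;0 0 0 0 0 0 -0.3;0 0 0 0 0 0 -0.3;0 0 0 0 0 0 -0.3;0 0 0 0 0 0 -0.3")

```text
time: 10.18
eef_pos: [0.558, -0.1072, 0.0078]
tcp_rot: [0.707, 0.707, 0.0, 0.001]
contact_force: [0.6, 0.4, -0.3]
opening: 0.45
```

```bash
python3 st.py;  python3 -c "
from look import *
p=snap('side','s2');cv2.imwrite('pics/s2c.png',cv2.resize(p['pixels'][200:340,240:420],None,fx=4,fy=4,interpolation=2))"
```

```text
t 10.18 pos [ 558.05 -107.22    7.78] yaw -0.02 q6 -0.37 F [ 0.6  0.4 -0.3] op 0.45
fix tilt deg [0.07 0.14 0.  ]
```

View pics/s2c.png

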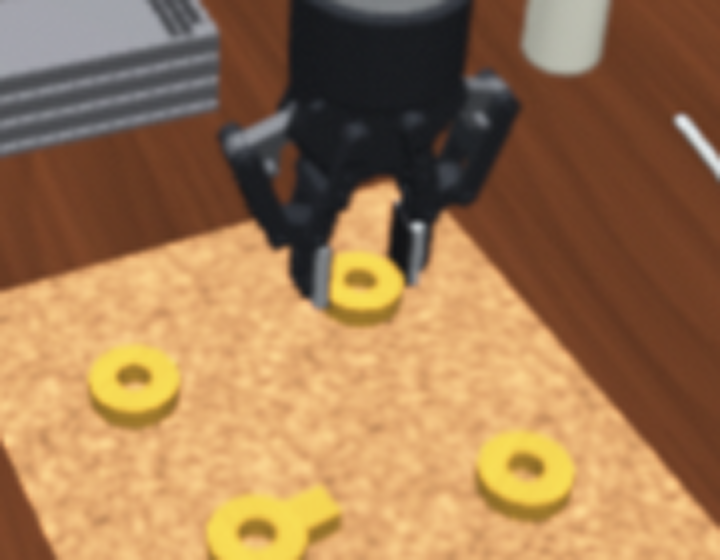

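Opening 0.45 means the jaws are on the ring, so it is centred in x. I'll open, turn 90° and grip again to centre it in y.

Call:
jog_arm(targets="0 0 0 0 0 0 1;0 0 0 0 0 0 1;0 0 0 0 0 0 1;0 0 0 0 0 7.1 1;0 0 0 0 0 7.1 1;0 0 0 0 0 7.1 1;0 0 0 0 0 7.1 1;0 0 0 0 0 7.1 1;0 0 0 0 0 7.1 1;0 0 0 0 0 7.1 1")

```text
time: 11.07
eef_pos: [0.5583, -0.1073, 0.0079]
tcp_rot: [0.339, 0.941, 0.001, 0.001]
contact_force: [-0.1, 0.2, 1.0]
opening: 1.002
```

Call:
jog_arm(targets="0 0 0 0 0 7.1 1;0 0 0 0 0 7.1 1;0 0 0 0 0 7.1 1;0 0 0 0 0 7.1 1;0 0 0 0 0 7.1 1;0 0 0 0 0 4 1;0 0 0 0 0 0 1")

```text
time: 11.65
eef_pos: [0.5586, -0.1074, 0.008]
tcp_rot: [-0.005, 1.0, 0.001, 0.001]
contact_force: [0.2, -0.2, 0.2]
opening: 0.996
```

```bash
python3 st.py
```

```text
t 11.65 pos [ 558.55 -107.44    8.02] yaw 90.62 q6 -1.95 F [ 0.2 -0.2  0.2] op 0.996
fix tilt deg [-0.16  0.15  0.  ]
```

```bash
python3 -c "
from look import *
p=read_camera('side')
for x in(538,533,578,583):
  for y in (-107,-118):
    for z in(3,9,15): print(x,y,z,np.round((proj(p,[x/1e3,y/1e3,z/1e3])-[240,200])*4))
"
```

```text
538 -107 3 [316. 305.]
538 -107 9 [316. 296.]
538 -107 15 [317. 286.]
538 -118 3 [325. 321.]
538 -118 9 [326. 311.]
538 -118 15 [326. 302.]
533 -107 3 [306. 308.]
533 -107 9 [306. 298.]
533 -107 15 [307. 289.]
533 -118 3 [315. 323.]
533 -118 9 [316. 314.]
533 -118 15 [316. 304.]
578 -107 3 [394. 286.]
578 -107 9 [395. 276.]
578 -107 15 [396. 267.]
578 -118 3 [404. 301.]
578 -118 9 [405. 292.]
578 -118 15 [406. 282.]
583 -107 3 [404. 284.]
583 -107 9 [405. 274.]
583 -107 15 [406. 264.]
583 -118 3 [414. 299.]
583 -118 9 [415. 289.]
583 -118 15 [416. 280.]
```

Call:
jog_arm(targets="-0.5 0 0 -0.1 0.1 -0.6 -0.3;0 0 0 0 0 0 -0.3;0 0 0 0 0 0 -0.3;0 0 0 0 0 0 -0.3;0 0 0 0 0 0 -0.3;0 0 0 0 0 0 -0.3;0 0 0 0 0 0 -0.3", force=40)

```text
time: 12.28
eef_pos: [0.5584, -0.1076, 0.0085]
tcp_rot: [0.005, 1.0, 0.0, 0.001]
contact_force: [0.9, -0.2, -0.6]
opening: 0.436
```

```bash
python3 st.py
```

```text
t 12.28 pos [ 558.41 -107.58    8.51] yaw 89.45 q6 -1.93 F [ 0.9 -0.2 -0.6] op 0.436
fix tilt deg [-0.03  0.09  0.  ]
```

Call:
jog_arm(targets="-0.3 0 0 0 0 0.5 0.15;0 0 0 0 0 0 0.15;0 0 -4.5 0 0 0 0.15;0 0 0 0 0 0 0.15;0 0 0 0 0 0 -0.3;0 0 0 0 0 0 -0.3;0 0 0 0 0 0 -0.3;0 0 0 0 0 0 -0.3")

```text
time: 12.95
eef_pos: [0.558, -0.1076, 0.0036]
tcp_rot: [0.0, 1.0, 0.0, 0.001]
contact_force: [-1.1, 0.6, 1.7]
opening: 0.449
```

```bash
python3 st.py
```

```text
t 12.95 pos [ 558.03 -107.63    3.61] yaw 89.98 q6 -1.94 F [-1.1  0.6  1.7] op 0.449
fix tilt deg [-0.03  0.07  0.  ]
```

Call:
jog_arm(targets="0 0 25 0 0 0 -0.4;0 0 35 0 0 0 -0.4;3 15 35 0 0 0 -0.4;6 36 10 0 0 0 -0.4;6 38 0 0 0 0 -0.4;6 38 0 0 0 0 -0.4;6 38 0 0 0 0 -0.4;6 38 0 0 0 0 -0.4;6 38 0 0 0 0 -0.4;6 38 0 0 0 0 -0.4")

```text
time: 13.78
eef_pos: [0.5992, 0.1766, 0.1096]
tcp_rot: [0.008, 1.0, 0.001, -0.001]
contact_force: [0.8, -0.5, -1.8]
opening: 0.444
```

```bash
python3 st.py
```

```text
t 13.78 pos [599.22 176.64 109.61] yaw 89.13 q6 -1.43 F [ 0.8 -0.5 -1.8] op 0.444
fix tilt deg [-0.15 -0.17 -0.  ]
```

Call:
jog_arm(targets="6 36 0 0 0 0.8 -0.4;6 30 0 0 0 0 -0.4;5 12 0 0 0 0 -0.4;0 0 0 0 0 0 -0.4;0 0 0 0 0 0 -0.4")

```text
time: 14.2
eef_pos: [0.6133, 0.2674, 0.1059]
tcp_rot: [-0.005, 1.0, 0.002, -0.003]
contact_force: [0.2, 0.6, -1.3]
opening: 0.44
```

```bash
python3 st.py
```

```text
t 14.2 pos [613.33 267.36 105.86] yaw 90.55 q6 -1.33 F [ 0.2  0.6 -1.3] op 0.44
fix tilt deg [-0.22 -0.39 -0.  ]
```

Call:
jog_arm(targets="7.5 6 -8 -0.2 -0.4 -0.5 -0.4;0 0 -8 0 0 0 -0.4;0 0 0 0 0 0 -0.4;0 0 0 0 0 0 -0.4")

```text
time: 14.53
eef_pos: [0.6191, 0.2693, 0.087]
tcp_rot: [0.001, 1.0, -0.001, -0.002]
contact_force: [0.1, -0.1, -0.6]
opening: 0.442
```

```bash
python3 st.py
```

```text
t 14.53 pos [619.08 269.35  87.04] yaw 89.9 q6 -1.31 F [ 0.1 -0.1 -0.6] op 0.442
fix tilt deg [ 0.13 -0.25  0.  ]
```

Call:
jog_arm(targets="1.8 4 -5 0.1 -0.2 0 -0.4;0 0 -5 0 0 0 -0.4;0 0 0 0 0 0 -0.4;0 0 0 0 0 0 -0.4")

```text
time: 14.87
eef_pos: [0.6206, 0.2705, 0.076]
tcp_rot: [0.002, 1.0, -0.001, -0.001]
contact_force: [-0.1, 0.3, -1.6]
opening: 0.443
```

```bash
python3 st.py
```

```text
t 14.87 pos [620.57 270.51  76.01] yaw 89.71 q6 -1.3 F [-0.1  0.3 -1.6] op 0.443
fix tilt deg [ 0.06 -0.13  0.  ]
```

Call:
jog_arm(targets="0.4 3 0 0 -0.1 0.3 -0.4;0 0 0 0 0 0 -0.4;0 0 0 0 0 0 -0.4")

```text
time: 15.12
eef_pos: [0.6211, 0.2735, 0.0763]
tcp_rot: [-0.0, 1.0, -0.0, -0.0]
contact_force: [0.3, -0.0, -2.0]
opening: 0.448
```

```bash
python3 st.py
```

```text
t 15.12 pos [621.14 273.48  76.31] yaw 90.02 q6 -1.3 F [ 0.3 -0.  -2. ] op 0.448
fix tilt deg [ 0.05 -0.    0.  ]
```

Call:
jog_arm(targets="-0.2 -0.2 -4 0 0 0 -0.4;0 0 -4 0 0 0 -0.4;0 0 -1 0 0 0 -0.4;0 0 0 0 0 0 -0.4")

```text
time: 15.45
eef_pos: [0.6219, 0.2739, 0.069]
tcp_rot: [-0.001, 1.0, -0.0, 0.001]
contact_force: [-0.2, -0.7, 0.7]
opening: 0.447
```

```bash
python3 st.py;python3 -c "
from look import *
p=snap('side','s3');cv2.imwrite('pics/s3c.png',cv2.resize(p['pixels'][90:210,210:370],None,fx=4,fy=4,interpolation=2))"
```

```text
t 15.45 pos [621.91 273.86  68.96] yaw 90.07 q6 -1.31 F [-0.2 -0.7  0.7] op 0.447
fix tilt deg [0.03 0.14 0.  ]
```

View pics/s3c.png

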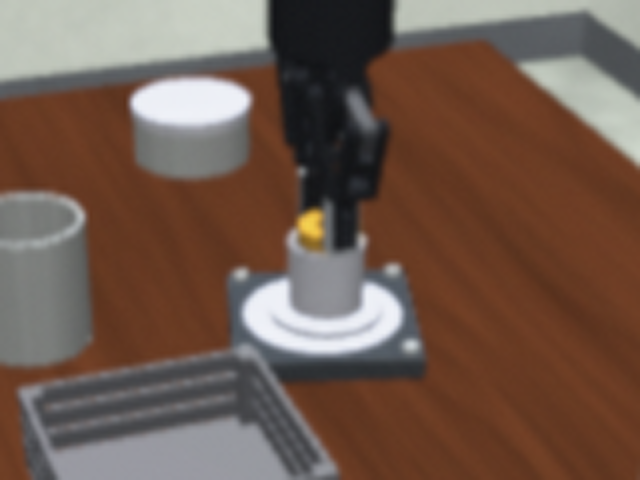

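The ring sits in the mouth of the tube with no contact force. I'll lower it slightly and correct by -1 mm in x.

Call:
jog_arm(targets="-1 -0.4 -2.5 0 0.1 0 -0.4;0 0 0 0 0 0 -0.4;0 0 -1 0 0 0 -0.4;0 0 0 0 0 0 -0.4")

```text
time: 15.83
eef_pos: [0.6225, 0.274, 0.0691]
tcp_rot: [-0.001, 1.0, 0.0, 0.002]
contact_force: [-1.6, -0.8, 1.2]
opening: 0.442
```

```bash
python3 st.py
```

```text
t 15.83 pos [622.49 274.05  69.1 ] yaw 90.08 q6 -1.31 F [-1.6 -0.8  1.2] op 0.442
fix tilt deg [-0.04  0.25  0.  ]
```

Call:
jog_arm(targets="-1 -0.5 -5 0 0.2 0 -0.4;-0.5 0 -4 0 0 0 -0.4;0 0 0 0 0 0 -0.4")

```text
time: 16.08
eef_pos: [0.6254, 0.2741, 0.0699]
tcp_rot: [-0.001, 1.0, 0.001, 0.005]
contact_force: [-1.5, -0.2, -2.2]
opening: 0.445
```

```bash
python3 st.py
```

```text
t 16.08 pos [625.39 274.1   69.86] yaw 90.14 q6 -1.31 F [-1.5 -0.2 -2.2] op 0.445
fix tilt deg [-0.06  0.55  0.  ]
```

```bash
python3 -c "
from look import *
p=snap('side','s4');a=cv2.resize(p['pixels'][110:190,250:330],None,fx=5,fy=5,interpolation=2)
q=snap('top','t4');b=cv2.resize(q['pixels'][130:210,120:200],None,fx=5,fy=5,interpolation=2)
cv2.imwrite('pics/s4c.png',np.hstack([a,b]))
for c in [(620.9,273.3),(625.4,274.1)]:
  print((proj(p,[c[0]/1e3,c[1]/1e3,.07])-[250,110])*5,(proj(q,[c[0]/1e3,c[1]/1e3,.07])-[120,130])*5)"
```

```text
[207.14026904 198.3099125 ] [236.82887468 243.51276098]
[215.01125419 196.33891386] [234.92614242 233.39681392]
```

View pics/s4c.png

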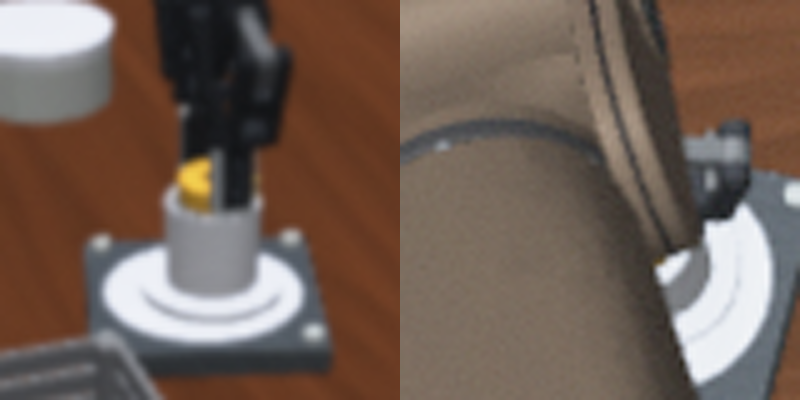

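```bash
python3 -c "
from look import *
p=read_camera('side')
for z in (70,74):
  for x in (614.4,636.4):
    for y in (254,240): print(z,x,y,np.round((proj(p,[x/1e3,y/1e3,z/1e3])-[250,110])*5))
print('ring top c',[np.round((proj(p,[625.4/1e3,.2741,z/1e3])-[250,110])*5) for z in (69.3,75,81.3)])
for r in mark_of('ring_a',p)[:4]: print(r,(np.array(r['uv'])-[250,110])*5)
"
```

```text
70 614.4 254 [208. 217.]
70 614.4 240 [218. 229.]
70 636.4 254 [250. 210.]
70 636.4 240 [260. 223.]
74 614.4 254 [208. 210.]
74 614.4 240 [218. 222.]
74 636.4 254 [250. 203.]
74 636.4 240 [260. 215.]
ring top c [array([215., 198.]), array([215., 187.]), array([215., 176.])]
{'uv': [373.7, 316.5], 'p': 0.75} [ 618.5 1032.5]
{'uv': [274.3, 295.3], 'p': 0.55} [121.5 926.5]
{'uv': [291.0, 146.8], 'p': 0.49} [205. 184.]
```

```bash
python3 -c "
import cv2,numpy as np
ims=[cv2.imread('pics/%s.png'%n)[135:180,265:325] for n in('side0','s1','s3','s4')]
out=np.vstack([np.hstack([cv2.resize(i,None,fx=6,fy=6,interpolation=2) for i in ims[k:k+2]]) for k in(0,2)])
cv2.imwrite('pics/cmp.png',out)
for n in('side0','s1','s2','s3','s4'):
  g=cv2.GaussianBlur(cv2.imread('pics/%s.png'%n),(3,3),0).astype(float).sum(2)
  for row in (156,159,162): 
    r=g[row]; d=np.diff(r)
    def sub(a,b,s):
      w=np.clip(s*d[a:b],20,None)-20; return (w*(np.arange(a,b)+.5)).sum()/w.sum()
    print(n,row,np.round(r[276:306]).astype(int).tolist())
"
```

```text
side0 156 [202, 202, 204, 211, 238, 290, 342, 374, 389, 401, 411, 418, 421, 424, 428, 430, 430, 427, 421, 415, 404, 390, 366, 325, 271, 228, 210, 204, 213, 253]
side0 159 [289, 316, 346, 379, 409, 414, 396, 387, 393, 404, 411, 417, 421, 424, 428, 430, 430, 428, 424, 416, 405, 390, 373, 364, 365, 358, 334, 306, 288, 291]
side0 162 [651, 685, 701, 704, 682, 601, 478, 404, 394, 405, 414, 420, 424, 428, 431, 433, 432, 428, 423, 415, 403, 391, 401, 469, 584, 668, 690, 673, 635, 575]
s1 156 [219, 220, 221, 226, 244, 286, 345, 388, 410, 424, 436, 446, 452, 458, 460, 461, 462, 462, 460, 455, 449, 436, 418, 390, 340, 280, 237, 225, 234, 275]
s1 159 [315, 343, 375, 415, 457, 470, 444, 419, 418, 428, 438, 447, 451, 455, 458, 461, 464, 464, 461, 456, 446, 432, 414, 394, 376, 361, 346, 330, 315, 317]
s1 162 [679, 709, 723, 728, 725, 678, 568, 462, 425, 429, 439, 448, 455, 459, 463, 465, 467, 464, 461, 455, 446, 432, 422, 448, 543, 653, 703, 697, 663, 607]
s2 156 [223, 223, 224, 227, 245, 289, 348, 391, 413, 426, 430, 416, 381, 327, 261, 203, 171, 161, 158, 158, 157, 158, 158, 157, 156, 156, 157, 
[... 578 characters left out ...]
37, 437, 435, 431, 421, 407, 391, 372, 355, 341, 327, 310, 295, 297]
s3 162 [657, 691, 706, 714, 709, 657, 542, 438, 401, 405, 415, 422, 428, 433, 436, 438, 438, 439, 436, 430, 421, 407, 397, 422, 516, 631, 684, 677, 642, 582]
s4 156 [206, 206, 207, 209, 214, 228, 267, 323, 366, 386, 401, 413, 421, 425, 431, 435, 436, 436, 436, 434, 429, 422, 409, 391, 362, 311, 253, 217, 219, 259]
s4 159 [295, 321, 354, 394, 442, 478, 475, 439, 405, 397, 403, 414, 421, 427, 430, 433, 436, 437, 437, 435, 429, 421, 406, 390, 368, 347, 328, 310, 295, 296]
s4 162 [658, 691, 706, 714, 718, 711, 659, 544, 438, 401, 406, 415, 424, 429, 434, 436, 439, 440, 439, 433, 427, 418, 406, 396, 425, 526, 637, 671, 641, 582]
```

View pics/cmp.png

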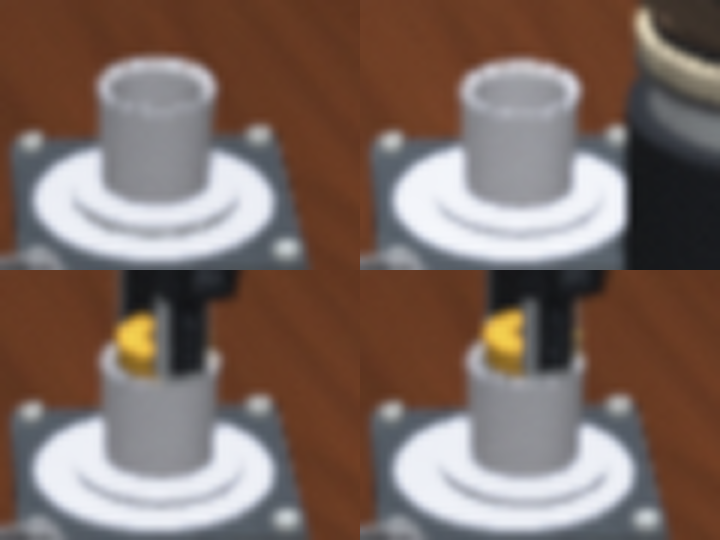

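The tube moved with the ring by about 1 px between s3 and s4. So the ring's lower edge is inside the mouth, and it's the fingertips resting on the rim that stop the descent. I'll fix the tilt and then release.

Call:
jog_arm(targets="-1 -0.5 -1 0 0.6 0 -0.4;-1 0 -1 0 0.3 0 -0.4;0 0 -1 0 0 0 -0.4")

```text
time: 16.53
eef_pos: [0.6257, 0.2742, 0.0688]
tcp_rot: [-0.001, 1.0, 0.001, -0.0]
contact_force: [-4.8, -1.8, 9.3]
opening: 0.445
```

```bash
python3 st.py
```

```text
t 16.53 pos [625.74 274.23  68.85] yaw 90.14 q6 -1.31 F [-4.8 -1.8  9.3] op 0.445
fix tilt deg [-0.15 -0.04 -0.  ]
```

Call:
jog_arm(targets="0 0 0 0 0 0 0.1;0 0 0 0 0 0 0.1;0 0 3 0 0 0 0.1;0 0 0 0 0 0 0.1")

```text
time: 16.87
eef_pos: [0.625, 0.2741, 0.0688]
tcp_rot: [-0.001, 1.0, 0.001, -0.001]
contact_force: [0.6, -0.4, -0.3]
opening: 0.549
```

```bash
python3 st.py;python3 -c "
from look import *
p=snap('side','s5');a=cv2.resize(p['pixels'][110:190,250:330],None,fx=6,fy=6,interpolation=2)
cv2.imwrite('pics/s5c.png',a)"
```

```text
t 16.87 pos [625.05 274.08  68.77] yaw 90.13 q6 -1.31 F [ 0.6 -0.4 -0.3] op 0.549
fix tilt deg [-0.16 -0.13 -0.  ]
```

View pics/s5c.png

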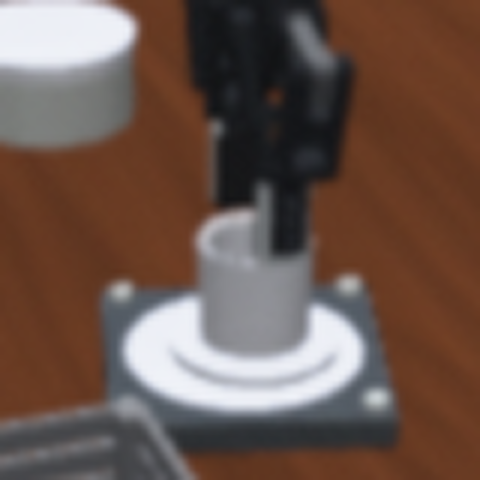

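The ring has dropped in. I'll re-centre the tube at yaw 0.

Call:
jog_arm(targets="0 0 1 0 0 0 1;0 0 0 0 0 0 1;0 0 0 0 0 0 1;-1 0 -4 0 0 -7.1 1;-1 0 -4 0 0 -7.1 1;-1 0 -4 0 0 -7.1 1;-1 0 -4 0 0 -7.1 1;0 0 -4 0 0 -7.1 1;0 0 -4 0 0 -7.1 1;0 0 -4 0 0 -7.1 1")

```text
time: 17.75
eef_pos: [0.6207, 0.2742, 0.0399]
tcp_rot: [0.425, 0.905, 0.002, -0.0]
contact_force: [-0.8, 0.0, 0.0]
opening: 1.0
```

Call:
jog_arm(targets="0 0 0 0 0 -7.1 1;0 0 0 0 0 -7.1 1;0 0 0 0 0 -7.1 1;0 0 0 0 0 -7.1 1;0 0 0 0 0 -7.1 1;0 0 0 0 0 -4 1;0 0 0 0 0 0 1")

```text
time: 18.33
eef_pos: [0.6195, 0.2739, 0.0376]
tcp_rot: [0.71, 0.704, 0.001, -0.001]
contact_force: [0.7, -0.2, -0.5]
opening: 1.003
```

```bash
python3 st.py
```

```text
t 18.33 pos [619.51 273.94  37.57] yaw -0.5 q6 0.27 F [ 0.7 -0.2 -0.5] op 1.003
fix tilt deg [-0.17  0.06  0.  ]
```

Call:
jog_arm(targets="0 0 0 -0.1 0 0.5 -0.2;0 0 0 0 0 0 -0.2;0 0 0 0 0 0 -0.2;0 0 0 0 0 0 -0.2;0 0 0 0 0 0 -0.2;0 0 0 0 0 0 -0.2;0 0 0 0 0 0 -0.2")

```text
time: 18.92
eef_pos: [0.6214, 0.2743, 0.0387]
tcp_rot: [0.704, 0.71, 0.003, 0.001]
contact_force: [0.8, 1.1, 0.5]
opening: 0.553
```

```bash
python3 st.py
```

```text
t 18.92 pos [621.38 274.34  38.7 ] yaw 0.47 q6 0.26 F [0.8 1.1 0.5] op 0.553
fix tilt deg [-0.13  0.33  0.  ]
```

Call:
jog_arm(targets="0 0 0 0 0 0 1;0 0 0 0 0 0 1;0 0 0 0 0 0 1;0 0 30 0 0 0 1;0 0 35 0 0 0 1;-5 -10 25 0 0 0 1;-15 -36 0 0 0 0 1;-15 -36 0 0 0 0 1;-15 -36 0 0 0 0 1;-15 -36 0 0 0 0 1")

```text
time: 19.75
eef_pos: [0.5522, 0.1208, 0.1304]
tcp_rot: [0.7, 0.714, 0.001, 0.0]
contact_force: [0.9, -0.2, -0.6]
opening: 1.003
```

Call:
jog_arm(targets="-16 -36 -3 0 0 0 1;-16 -36 -5 0 0 0 1;-16 -36 -10 0 0 0 1;-16 -36 -10 0 0 0 1;-16 -36 -10 0 0 0 1;-16 -36 -10 0 0 0 1;-6 -18 0 0 0 0 1;0 0 0 0 0 0 1;0 0 0 0 0 0 1")

```text
time: 20.5
eef_pos: [0.4416, -0.1254, 0.0841]
tcp_rot: [0.702, 0.712, 0.003, 0.003]
contact_force: [-0.0, -0.2, 0.7]
opening: 1.0
```

```bash
python3 st.py
```

```text
t 20.5 pos [ 441.62 -125.42   84.08] yaw 0.79 q6 -0.52 F [-0.  -0.2  0.7] op 1.0
fix tilt deg [0.03 0.48 0.  ]
```

Call:
jog_arm(targets="0 -10 -15 0 0.4 -0.7 1;0 0 -20 0 0 0 1;0 0 -20 0 0 0 1;0 0 -14 0 0 0 1;0 0 -6 0 0 0 1;0 0 0 0 0 0 1;0 0 0 0 0 0 1")

```text
time: 21.08
eef_pos: [0.4471, -0.1309, 0.01]
tcp_rot: [0.704, 0.71, 0.002, 0.004]
contact_force: [0.5, 1.0, 0.2]
opening: 0.996
```

```bash
python3 st.py
```

```text
t 21.08 pos [ 447.14 -130.86   10.02] yaw 0.45 q6 -0.51 F [0.5 1.  0.2] op 0.996
fix tilt deg [0.15 0.5  0.  ]
```

Call:
jog_arm(targets="-3 -3 -2 0.1 0.5 -0.4 1;0 0 0 0 0 0 -0.3;0 0 0 0 0 0 -0.3;0 0 0 0 0 0 -0.3;0 0 0 0 0 0 -0.3;0 0 0 0 0 0 -0.3;0 0 0 0 0 0 -0.3;0 0 0 0 0 0 -0.3")

```text
time: 21.75
eef_pos: [0.4469, -0.1345, 0.012]
tcp_rot: [0.706, 0.708, 0.001, 0.004]
contact_force: [1.2, 0.3, -1.8]
opening: 0.424
```

```bash
python3 st.py
```

```text
t 21.75 pos [ 446.92 -134.5    12.05] yaw 0.12 q6 -0.51 F [ 1.2  0.3 -1.8] op 0.424
fix tilt deg [0.24 0.33 0.  ]
```

Call:
jog_arm(targets="0 0 0 0 0 0 1;0 0 0 0 0 0 1;0 0 0 0 0 0 1;0 0 0 0 0 7.1 1;0 0 0 0 0 7.1 1;0 0 0 0 0 7.1 1;0 0 0 0 0 7.1 1;0 0 0 0 0 7.1 1;0 0 0 0 0 7.1 1;0 0 0 0 0 7.1 1")

```text
time: 22.58
eef_pos: [0.4476, -0.135, 0.0123]
tcp_rot: [0.338, 0.941, 0.002, 0.004]
contact_force: [-0.1, 0.4, 0.3]
opening: 1.003
```

Call:
jog_arm(targets="0 0 -4 0 0 7.1 1;0 0 0 0 0 7.1 1;0 0 0 0 0 7.1 1;0 0 0 0 0 7.1 1;0 0 0 0 0 7.1 1;0 0 0 0 0 4 1;0 0 0 0 0 0 1")

```text
time: 23.17
eef_pos: [0.4483, -0.1354, 0.0084]
tcp_rot: [-0.006, 1.0, 0.003, 0.003]
contact_force: [0.4, -0.7, -0.4]
opening: 1.001
```

```bash
python3 st.py
```

```text
t 23.17 pos [ 448.31 -135.42    8.43] yaw 90.72 q6 -2.11 F [ 0.4 -0.7 -0.4] op 1.001
fix tilt deg [-0.4   0.39  0.  ]
```

Call:
jog_arm(targets="-1.6 0 -2.5 -0.4 0.4 -0.7 1;0 0 0 0 0 0 1;0 0 0 0 0 0 1")

```text
time: 23.42
eef_pos: [0.4467, -0.1355, 0.0058]
tcp_rot: [0.003, 1.0, -0.001, -0.0]
contact_force: [-0.1, 0.2, 0.5]
opening: 1.001
```

```bash
python3 st.py
```

```text
t 23.42 pos [ 446.71 -135.53    5.76] yaw 89.66 q6 -2.08 F [-0.1  0.2  0.5] op 1.001
fix tilt deg [ 0.06 -0.03  0.  ]
```

Call:
jog_arm(targets="0.2 0 1 0 0 0.4 -0.4;0 0 0 0 0 0 -0.4;0 0 0 0 0 0 -0.4;0 0 0 0 0 0 -0.4;0 0 0 0 0 0 -0.4;0 0 0 0 0 0 -0.4;0 0 0 0 0 0 -0.4")

```text
time: 24.0
eef_pos: [0.4471, -0.1355, 0.0072]
tcp_rot: [0.0, 1.0, -0.001, -0.0]
contact_force: [-0.1, -0.6, -0.2]
opening: 0.44
```

```bash
python3 st.py
```

```text
t 24.0 pos [ 447.12 -135.54    7.15] yaw 89.97 q6 -2.08 F [-0.1 -0.6 -0.2] op 0.44
fix tilt deg [ 0.06 -0.02  0.  ]
```

Call:
jog_arm(targets="0 0 25 0 0 0 -0.5;0 0 35 0 0 0 -0.5;6 12 35 0 0 0 -0.5;15 35 10 0 0 0 -0.5;16 36 0 0 0 0 -0.5;16 36 0 0 0 0 -0.5;16 36 0 0 0 0 -0.5;16 36 0 0 0 0 -0.5;16 36 0 0 0 0 -0.5;16 36 0 0 0 0 -0.5")

```text
time: 24.83
eef_pos: [0.5621, 0.135, 0.1144]
tcp_rot: [0.008, 1.0, 0.001, -0.002]
contact_force: [0.8, -0.6, -1.9]
opening: 0.44
```

```bash
python3 st.py
```

```text
t 24.83 pos [562.08 135.02 114.37] yaw 89.11 q6 -1.5 F [ 0.8 -0.6 -1.9] op 0.44
fix tilt deg [-0.09 -0.22 -0.  ]
```

Call:
jog_arm(targets="16 36 0 0 0 0.9 -0.5;16 36 0 0 0 0 -0.5;16 36 0 0 0 0 -0.5;13 16 -4 0 0 0 -0.5;3 2 -4 0 0 0 -0.5;0 0 0 0 0 0 -0.5;0 0 0 0 0 0 -0.5")

```text
time: 25.42
eef_pos: [0.6258, 0.2756, 0.1001]
tcp_rot: [-0.005, 1.0, 0.001, -0.005]
contact_force: [0.7, -0.1, -0.9]
opening: 0.441
```

```bash
python3 st.py
```

```text
t 25.42 pos [625.83 275.59 100.1 ] yaw 90.58 q6 -1.32 F [ 0.7 -0.1 -0.9] op 0.441
fix tilt deg [-0.08 -0.55 -0.  ]
```

Call:
jog_arm(targets="-4.5 -1.4 -8 0 -0.5 -0.5 -0.5;0 0 -8 0 0 0 -0.5;0 0 -5 0 0 0 -0.5;0 0 0 0 0 0 -0.5;0 0 0 0 0 0 -0.5")

```text
time: 25.83
eef_pos: [0.6187, 0.2679, 0.0766]
tcp_rot: [0.002, 1.0, -0.001, -0.003]
contact_force: [0.5, 0.6, -0.7]
opening: 0.44
```

```bash
python3 st.py
```

```text
t 25.83 pos [618.72 267.89  76.6 ] yaw 89.75 q6 -1.31 F [ 0.5  0.6 -0.7] op 0.44
fix tilt deg [ 0.06 -0.34  0.  ]
```

Call:
jog_arm(targets="2.5 6.2 0 0 -0.3 0.2 -0.5;0 0 0 0 0 0 -0.5;0 0 0 0 0 0 -0.5")

```text
time: 26.08
eef_pos: [0.6221, 0.2734, 0.0774]
tcp_rot: [0.001, 1.0, -0.0, 0.0]
contact_force: [0.5, 0.6, -1.3]
opening: 0.436
```

```bash
python3 st.py
```

```text
t 26.08 pos [622.08 273.42  77.38] yaw 89.87 q6 -1.3 F [ 0.5  0.6 -1.3] op 0.436
fix tilt deg [0.05 0.03 0.  ]
```

Call:
jog_arm(targets="-0.8 0.8 -3 0 0 0 -0.5;0 0 -3 0 0 0 -0.5;0 0 -1 0 0 0 -0.5;0 0 0 0 0 0 -0.5")

```text
time: 26.42
eef_pos: [0.6225, 0.2748, 0.0721]
tcp_rot: [0.001, 1.0, -0.0, 0.002]
contact_force: [-0.1, -1.0, 0.3]
opening: 0.44
```

```bash
python3 st.py
```

```text
t 26.42 pos [622.48 274.85  72.12] yaw 89.93 q6 -1.3 F [-0.1 -1.   0.3] op 0.44
fix tilt deg [0.05 0.2  0.  ]
```

Call:
jog_arm(targets="-1.5 -0.6 -2 0 0.2 0 -0.5;-0.5 0 -2 0 0.1 0 -0.5;0 0 -1 0 0 0 -0.5")

```text
time: 26.67
eef_pos: [0.6213, 0.2746, 0.0688]
tcp_rot: [0.001, 1.0, -0.0, -0.0]
contact_force: [-2.3, -1.5, 8.9]
opening: 0.441
```

```bash
python3 st.py
```

```text
t 26.67 pos [621.27 274.57  68.76] yaw 89.94 q6 -1.3 F [-2.3 -1.5  8.9] op 0.441
fix tilt deg [ 0.01 -0.    0.  ]
```

The ring is about 5 mm deep and the tips are on the rim. Releasing.

Call:
jog_arm(targets="0 0 1 0 0 0 0.1;0 0 0 0 0 0 0.1;0 0 1 0 0 0 0.1;0 0 0 0 0 0 1")

```text
time: 27.0
eef_pos: [0.6216, 0.2748, 0.0709]
tcp_rot: [0.001, 1.0, 0.0, 0.001]
contact_force: [0.2, 0.8, 0.5]
opening: 0.674
```

```bash
python3 st.py;python3 -c "
from look import *
p=snap('side','s6');a=cv2.resize(p['pixels'][110:190,250:330],None,fx=6,fy=6,interpolation=2)
cv2.imwrite('pics/s6c.png',a)"
```

```text
t 27.0 pos [621.64 274.81  70.87] yaw 89.92 q6 -1.3 F [0.2 0.8 0.5] op 0.674
fix tilt deg [-0.04  0.07  0.  ]
```

View pics/s6c.png

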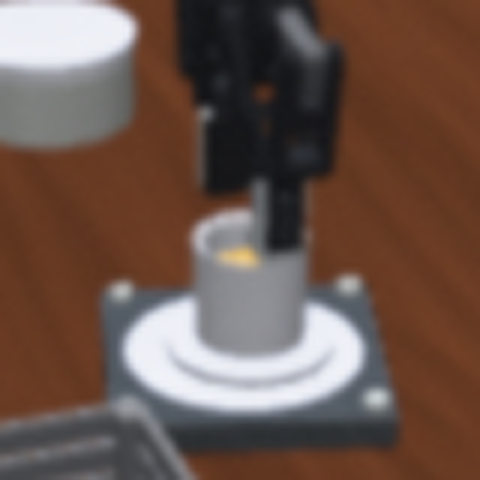

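Call:
jog_arm(targets="0 0 15 0 0 0 1;0 0 30 0 0 0 1;-2 -10 20 0 0 0 1;-3 -37 0 0 0 0 1;-3 -38 0 0 0 0 1;-3 -38 0 0 0 0 1;-3 -38 0 0 0 0 1;-3 -38 0 0 0 0 1;-3 -38 0 0 0 0 1;-3 -38 0 0 0 0 1")

```text
time: 27.88
eef_pos: [0.598, -0.0024, 0.1499]
tcp_rot: [-0.007, 1.0, 0.001, 0.007]
contact_force: [0.2, -0.1, 0.0]
opening: 1.005
```

```bash
python3 st.py
```

```text
t 27.88 pos [598.02  -2.4  149.91] yaw 90.75 q6 -1.76 F [ 0.2 -0.1  0. ] op 1.005
fix tilt deg [-0.1   0.76  0.  ]
```

Call:
jog_arm(targets="-3 -38 -5 0 0.4 -0.8 1;-3 -38 -10 0 0.3 0 1;-3 -38 -14 0 0 0 1;-3 -38 -14 0 0 0 1;-3 -38 -14 0 0 0 1;-3 -22 -14 0 0 0 1;0 -4 -8 0 0 0 1;0 0 0 0 0 0 1;0 0 0 0 0 0 1")

```text
time: 28.63
eef_pos: [0.5815, -0.2381, 0.0832]
tcp_rot: [0.006, 1.0, -0.004, 0.01]
contact_force: [0.4, -0.2, 0.2]
opening: 0.999
```

```bash
python3 st.py
```

```text
t 28.63 pos [ 581.48 -238.07   83.17] yaw 89.36 q6 -2.11 F [ 0.4 -0.2  0.2] op 0.999
fix tilt deg [0.41 1.16 0.  ]
```

Call:
jog_arm(targets="-4 3 -15 0.4 1.1 0.6 1;0 0 -20 0 0 0 1;0 0 -20 0 0 0 1;0 0 -12 0 0 0 1;0 0 -5 0 0 0 1;0 0 0 0 0 0 1;0 0 0 0 0 0 1")

```text
time: 29.22
eef_pos: [0.5809, -0.2261, 0.0118]
tcp_rot: [-0.007, 1.0, -0.0, 0.002]
contact_force: [0.2, 0.1, 0.3]
opening: 1.0
```

```bash
python3 st.py
```

```text
t 29.22 pos [ 580.87 -226.1    11.79] yaw 90.76 q6 -2.12 F [0.2 0.1 0.3] op 1.0
fix tilt deg [0.04 0.18 0.  ]
```

Fingers straddle the ring in y, so I'll move to the target, close, and check.

Call:
jog_arm(targets="-3 -5 -5 0 0.2 -0.7 1;0 0 0 0 0 0 -0.4;0 0 0 0 0 0 -0.4;0 0 0 0 0 0 -0.4;0 0 0 0 0 0 -0.4;0 0 0 0 0 0 -0.4;0 0 0 0 0 0 -0.4;0 0 0 0 0 0 -0.4")

```text
time: 29.88
eef_pos: [0.5802, -0.233, 0.0109]
tcp_rot: [-0.0, 1.0, -0.002, 0.003]
contact_force: [-0.2, 0.3, -0.7]
opening: 0.432
```

```bash
python3 st.py
```

```text
t 29.88 pos [ 580.25 -232.98   10.91] yaw 90.01 q6 -2.11 F [-0.2  0.3 -0.7] op 0.432
fix tilt deg [0.27 0.32 0.  ]
```

Call:
jog_arm(targets="0 0 0 0 0 0 1;0 0 0 0 0 0 1;0 0 0 0 0 0 1;-1 0 0 0.2 0.3 -7.1 1;-1 0 0 0 0 -7.1 1;0 0 0 0 0 -7.1 1;0 0 0 0 0 -7.1 1;0 0 0 0 0 -7.1 1;0 0 0 0 0 -7.1 1;0 0 0 0 0 -7.1 1")

```text
time: 30.72
eef_pos: [0.5785, -0.233, 0.0111]
tcp_rot: [0.426, 0.905, -0.001, -0.0]
contact_force: [-0.2, -0.6, -0.4]
opening: 1.0
```

Call:
jog_arm(targets="0 0 -4 0 0 -7.1 1;0 0 0 0 0 -7.1 1;0 0 0 0 0 -7.1 1;0 0 0 0 0 -7.1 1;0 0 0 0 0 -7.1 1;0 0 0 0 0 -4 1;0 0 0 0 0 0 1")

```text
time: 31.3
eef_pos: [0.579, -0.2331, 0.0073]
tcp_rot: [0.711, 0.703, -0.001, 0.0]
contact_force: [-0.5, 0.4, -0.6]
opening: 1.003
```

```bash
python3 st.py
```

```text
t 31.3 pos [ 579.   -233.08    7.31] yaw -0.62 q6 -0.53 F [-0.5  0.4 -0.6] op 1.003
fix tilt deg [ 0.07 -0.06  0.  ]
```

Call:
jog_arm(targets="0 0 -0.5 0 0 0.6 -0.5;0 0 0 0 0 0 -0.5;0 0 0 0 0 0 -0.5;0 0 0 0 0 0 -0.5;0 0 0 0 0 0 -0.5;0 0 0 0 0 0 -0.5;0 0 0 0 0 0 -0.5")

```text
time: 31.88
eef_pos: [0.5793, -0.2333, 0.0072]
tcp_rot: [0.704, 0.71, -0.001, 0.0]
contact_force: [0.4, 0.5, 0.9]
opening: 0.442
```

```bash
python3 st.py
```

```text
t 31.88 pos [ 579.33 -233.27    7.25] yaw 0.46 q6 -0.55 F [0.4 0.5 0.9] op 0.442
fix tilt deg [ 0.1  -0.02  0.  ]
```

Call:
jog_arm(targets="0 0 25 0 0 0 -0.6;0 0 35 0 0 0 -0.6;2 12 35 0 0 0 -0.6;3 35 10 0 0 0 -0.6;3 38 0 0 0 0 -0.6;3 38 0 0 0 0 -0.6;3 38 0 0 0 0 -0.6;3 38 0 0 0 0 -0.6;3 38 0 0 0 0 -0.6;3 38 0 0 0 0 -0.6")

```text
time: 32.72
eef_pos: [0.5983, 0.0458, 0.1137]
tcp_rot: [0.709, 0.705, -0.001, -0.001]
contact_force: [1.3, 0.0, -1.6]
opening: 0.44
```

```bash
python3 st.py
```

```text
t 32.72 pos [598.26  45.83 113.73] yaw -0.28 q6 -0.09 F [ 1.3  0.  -1.6] op 0.44
fix tilt deg [-0.   -0.15 -0.  ]
```

Call:
jog_arm(targets="4 38 0 0 0 0.3 -0.6;4 38 0 0 0 0 -0.6;4 38 0 0 0 0 -0.6;4 38 0 0 0 0 -0.6;4 38 0 0 0 0 -0.6;3 20 -4 0 0 0 -0.6;0 4 -4 0 0 0 -0.6;0 0 0 0 0 0 -0.6;0 0 0 0 0 0 -0.6")

```text
time: 33.47
eef_pos: [0.6156, 0.2787, 0.1007]
tcp_rot: [0.703, 0.711, -0.003, -0.003]
contact_force: [0.0, 0.2, -0.3]
opening: 0.445
```

```bash
python3 st.py
```

```text
t 33.47 pos [615.57 278.74 100.65] yaw 0.7 q6 0.26 F [ 0.   0.2 -0.3] op 0.445
fix tilt deg [-0.02 -0.51 -0.  ]
```

Call:
jog_arm(targets="5.7 -2 -8 0 -0.5 -0.6 -0.6;0 0 -8 0 0 0 -0.6;0 0 -4 0 0 0 -0.6;0 0 0 0 0 0 -0.6;0 0 0 0 0 0 -0.6")

```text
time: 33.88
eef_pos: [0.6216, 0.2697, 0.0772]
tcp_rot: [0.709, 0.705, -0.002, -0.0]
contact_force: [-0.5, -0.2, -0.8]
opening: 0.437
```

```bash
python3 st.py
```

```text
t 33.88 pos [621.64 269.74  77.19] yaw -0.36 q6 0.27 F [-0.5 -0.2 -0.8] op 0.437
fix tilt deg [ 0.11 -0.14  0.  ]
```

Call:
jog_arm(targets="-0.3 4.5 0 0.1 -0.1 0.3 -0.6;0 0 0 0 0 0 -0.6;0 0 0 0 0 0 -0.6")

```text
time: 34.13
eef_pos: [0.6217, 0.2731, 0.0772]
tcp_rot: [0.708, 0.706, -0.0, -0.0]
contact_force: [-0.6, -0.0, -1.3]
opening: 0.44
```

```bash
python3 st.py
```

```text
t 34.13 pos [621.7  273.09  77.21] yaw -0.16 q6 0.27 F [-0.6 -0.  -1.3] op 0.44
fix tilt deg [ 0.01 -0.05  0.  ]
```

Call:
jog_arm(targets="-0.4 1.1 -3 0 0 0.1 -0.6;0 0 -3 0 0 0 -0.6;-0.5 0 -2 0 0 0 -0.6;-0.5 0 -2 0 0 0 -0.6;0 0 -1 0 0 0 -0.6")

```text
time: 34.55
eef_pos: [0.6216, 0.2748, 0.0688]
tcp_rot: [0.707, 0.707, 0.001, 0.001]
contact_force: [-2.3, -1.3, 7.6]
opening: 0.439
```

```bash
python3 st.py
```

```text
t 34.55 pos [621.55 274.84  68.78] yaw 0.03 q6 0.27 F [-2.3 -1.3  7.6] op 0.439
fix tilt deg [0.01 0.15 0.  ]
```

Call:
jog_arm(targets="0 0 1 0 0.1 0 0.1;0 0 0 0 0 0 0.1;0 0 1 0 0 0 0.1;0 0 15 0 0 0 1;0 0 30 0 0 0 1;-4 -12 15 0 0 5 1;-12 -36 0 0 0 5 1;-12 -36 0 0 0 5 1;-12 -37 0 0 0 0 1")

```text
time: 35.3
eef_pos: [0.5831, 0.1578, 0.1399]
tcp_rot: [0.599, 0.8, 0.004, 0.004]
contact_force: [0.3, -0.3, 0.5]
opening: 0.999
```

```bash
python3 st.py;python3 -c "
from look import *
p=snap('side','s7');a=cv2.resize(p['pixels'][110:190,250:330],None,fx=6,fy=6,interpolation=2)
q=snap('top','t7');b=cv2.resize(q['pixels'][140:220,130:210],None,fx=6,fy=6,interpolation=2)
cv2.imwrite('pics/s7c.png',np.hstack([a,b[:480]])[:,:800])"
```

```text
t 35.3 pos [583.11 157.79 139.93] yaw 16.35 q6 -0.19 F [ 0.3 -0.3  0.5] op 0.999
fix tilt deg [-0.13  0.63  0.  ]
```

View pics/s7c.png

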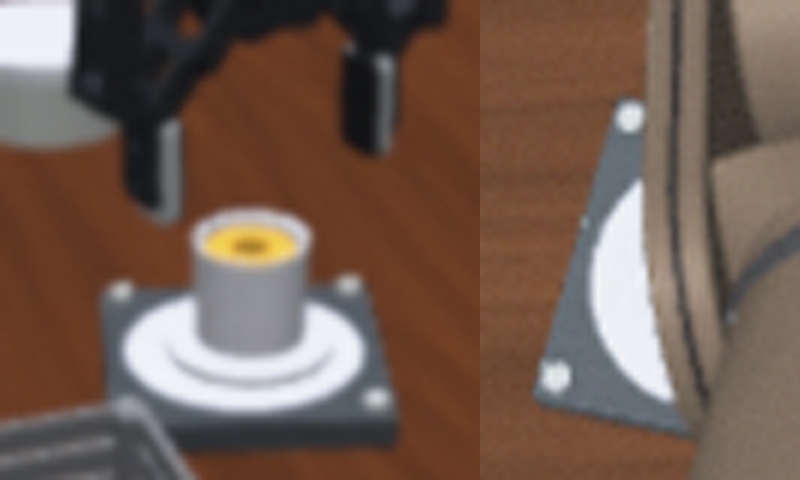

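All three rings are in, and the top one lies flat just under the rim. Now the reject.

Call:
jog_arm(targets="-11 -36 0 0 0.5 7.1 1;-11 -36 0 0 0 7.1 1;-11 -36 0 0 0 7.1 1;-11 -36 0 0 0 7.1 1;-11 -36 0 0 0 7.1 1;-11 -36 0 0 0 7.1 1;-11 -36 -5 0 0 7.1 1;-11 -36 -10 0 0 7.1 1;-11 -36 -10 0 0 7.1 1;-11 -34 -10 0 0 7.1 1")

```text
time: 36.23
eef_pos: [0.4842, -0.1856, 0.1217]
tcp_rot: [0.063, 0.998, 0.004, 0.009]
contact_force: [0.4, 0.5, 1.1]
opening: 0.998
```

Call:
jog_arm(targets="-4 -8 -10 0 0 7.1 1;0 0 -8 0 0 5 1;0 0 0 0 0 0 1;0 0 0 0 0 0 1")

```text
time: 36.57
eef_pos: [0.4805, -0.2006, 0.1059]
tcp_rot: [-0.042, 0.999, 0.004, 0.01]
contact_force: [0.4, -0.3, 0.5]
opening: 1.001
```

```bash
python3 st.py; python3 - <<'E'
from look import *
p=snap('side','s8');cv2.imwrite('pics/s8c.png',cv2.resize(p['pixels'][220:380,200:400],None,fx=4,fy=3.75,interpolation=2))
for k in('ring_a','reject'):
  for r in mark_of(k,p)[:4]: print(k,r,onz(p,r['uv'],.009))
# lug direction fit: project reject at angles
T=[(460.0,-228,a) for a in (0,10,20)]
import math
for x,y,a in T: print(a,[np.round((proj(p,[(x+d*math.cos(math.radians(a)))/1e3,(y+d*math.sin(math.radians(a)))/1e3,.015])-[200,220])*[4,3.75]) for d in(0,35)])
E
```

```text
t 36.57 pos [ 480.46 -200.57  105.85] yaw 94.77 q6 -2.27 F [ 0.4 -0.3  0.5] op 1.001
fix tilt deg [-0.48  1.17  0.  ]
reject {'uv': [307.3, 334.0], 'p': 0.58} [ 0.46645481 -0.22866283  0.009     ]
reject {'uv': [204.8, 350.0], 'p': 0.56} [ 0.30710614 -0.20668157  0.009     ]
0 [array([414., 421.]), array([496., 399.])]
10 [array([414., 421.]), array([488., 389.])]
20 [array([414., 421.]), array([479., 380.])]
```

View pics/s8c.png

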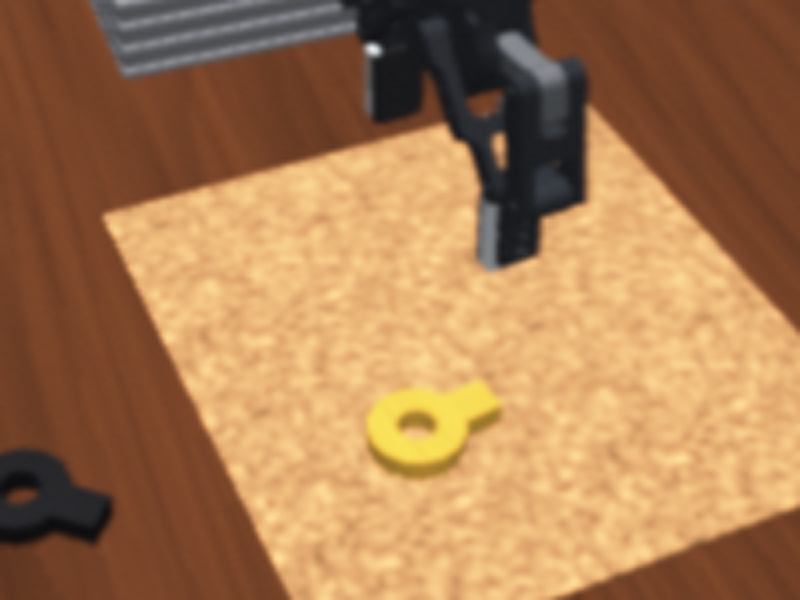

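The hole at (417,422) in the crop matches (460,-228), and the lug points at about +9°. Descend.

Call:
jog_arm(targets="-10 -14 -5 -0.5 1 4 1;-10 -14 -10 0 0 0 1;0 0 -20 0 0 0 1;0 0 -20 0 0 0 1;0 0 -20 0 0 0 1;0 0 -5 0 0 0 1;0 0 0 0 0 0 1;0 0 0 0 0 0 1")

```text
time: 37.38
eef_pos: [0.467, -0.2266, 0.0313]
tcp_rot: [-0.08, 0.997, -0.005, 0.007]
contact_force: [0.3, 0.9, -0.8]
opening: 1.002
```

```bash
python3 st.py
```

```text
t 37.38 pos [ 466.96 -226.6    31.31] yaw 99.21 q6 -2.38 F [ 0.3  0.9 -0.8] op 1.002
fix tilt deg [0.48 0.82 0.  ]
```

Call:
jog_arm(targets="-7 -1 -6 0.5 0.8 0 1;0 0 -9 0 0 0 1;0 0 -8 0 0 0 1;0 0 0 0 0 0 1;0 0 0 0 0 0 1")

```text
time: 37.8
eef_pos: [0.4622, -0.2289, 0.0105]
tcp_rot: [-0.081, 0.997, -0.002, 0.002]
contact_force: [0.3, -0.5, -0.4]
opening: 1.0
```

```bash
python3 st.py
```

```text
t 37.8 pos [ 462.21 -228.89   10.48] yaw 99.25 q6 -2.39 F [ 0.3 -0.5 -0.4] op 1.0
fix tilt deg [0.2 0.3 0. ]
```

Call:
jog_arm(targets="-2.5 0.5 -6 0.2 0.3 0 1;0 0 0 0 0 0 1;0 0 0 0 0 0 -0.5;0 0 0 0 0 0 -0.5;0 0 0 0 0 0 -0.5;0 0 0 0 0 0 -0.5;0 0 0 0 0 0 -0.5;0 0 0 0 0 0 -0.5")

```text
time: 38.47
eef_pos: [0.46, -0.2289, 0.0047]
tcp_rot: [-0.081, 0.997, -0.0, 0.0]
contact_force: [-1.0, -0.5, -1.5]
opening: 0.446
```

```bash
python3 st.py
```

```text
t 38.47 pos [ 460.02 -228.91    4.67] yaw 99.24 q6 -2.39 F [-1.  -0.5 -1.5] op 0.446
fix tilt deg [0.03 0.03 0.  ]
```

Call:
jog_arm(targets="0 0 25 0 0 0 -0.6;0 0 35 0 0 0 -0.6;0 12 35 0 0 0 -0.6;1 35 15 0 0 0 -0.6;2 38 0 0 0 0 -0.6;2 38 0 0 0 0 -0.6;2 38 0 0 0 0 -0.6;2 38 0 0 0 0 -0.6;2 38 0 0 0 0 -0.6;2 38 0 0 0 0 -0.6")

```text
time: 39.3
eef_pos: [0.4698, 0.0519, 0.1187]
tcp_rot: [-0.073, 0.997, 0.0, 0.002]
contact_force: [0.1, -1.1, -1.7]
opening: 0.443
```

```bash
python3 st.py
```

```text
t 39.3 pos [469.8   51.9  118.68] yaw 98.39 q6 -1.82 F [ 0.1 -1.1 -1.7] op 0.443
fix tilt deg [-0.03  0.17  0.  ]
```

Call:
jog_arm(targets="2 35 0 0 0 0 -0.6;2 25 0 0 0 0 -0.6;0 5 0 0 0 0 -0.6;0 0 -10 0 0 0 -0.6;0 0 -20 0 0 0 -0.6;0 0 0 0 0 0 -0.6;0 0 0 0 0 0 -0.6")

```text
time: 39.88
eef_pos: [0.4703, 0.1254, 0.0853]
tcp_rot: [-0.078, 0.997, 0.0, 0.0]
contact_force: [0.9, 0.7, -0.2]
opening: 0.449
```

```bash
python3 st.py;python3 -c "
from look import *
p=snap('side','s9');cv2.imwrite('pics/s9c.png',cv2.resize(p['pixels'][100:260,180:360],None,fx=4,fy=3.75,interpolation=2))"
```

```text
t 39.88 pos [470.27 125.45  85.25] yaw 98.96 q6 -1.68 F [ 0.9  0.7 -0.2] op 0.449
fix tilt deg [-0.06  0.05  0.  ]
```

View pics/s9c.png

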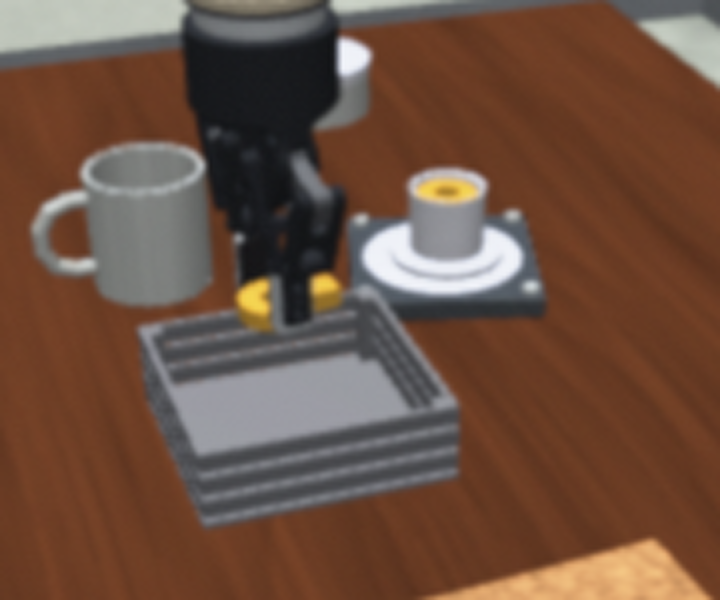

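The gripper is over the basket, so lower and release.

Call:
jog_arm(targets="2 0 -15 0 0 0 -0.6;1 0 -18 0 0 0 -0.6;0 0 -15 0 0 0 -0.6;0 0 0 0 0 0 -0.6;0 0 0 0 0 0 -0.6")

```text
time: 40.35
eef_pos: [0.4759, 0.1208, 0.0388]
tcp_rot: [-0.074, 0.997, 0.0, 0.003]
contact_force: [0.4, -0.4, -0.1]
opening: 0.448
```

```bash
python3 st.py
```

```text
t 40.35 pos [475.86 120.78  38.78] yaw 98.54 q6 -1.68 F [ 0.4 -0.4 -0.1] op 0.448
fix tilt deg [-0.02  0.29  0.  ]
```

Call:
jog_arm(targets="0 1 -12 0 0 0 -0.6;0 0 -8 0 0 0 -0.6;0 0 0 0 0 0 -0.6;0 0 0 0 0 0 0.2;0 0 0 0 0 0 0.2;0 0 0 0 0 0 0.2;0 0 0 0 0 0 0.2;0 0 15 0 0 0 0.2;0 0 30 0 0 0 0.2;0 0 35 0 0 0 0.2")

```text
time: 41.18
eef_pos: [0.474, 0.1207, 0.0974]
tcp_rot: [-0.074, 0.997, 0.0, -0.001]
contact_force: [0.0, 0.3, 0.2]
opening: 0.6
```

Call:
jog_arm(targets="0 -10 35 0 0 0 0.2;0 -30 20 0 0 0 0.2;0 -35 10 0 0 0 0.2;0 -35 0 0 0 0 0.2;0 -35 0 0 0 0 0.2;0 -35 0 0 0 0 0.2;0 -35 0 0 0 0 0.2;0 0 0 0 0 0 0.2;0 0 0 0 0 0 0.2")

```text
time: 41.93
eef_pos: [0.4802, -0.1034, 0.1836]
tcp_rot: [-0.077, 0.997, -0.005, 0.015]
contact_force: [0.2, 0.0, -0.4]
opening: 0.6
```

```bash
python3 st.py;python3 - <<'E'
from look import *
p=snap('side','s10'); q=snap('top','t10'); 
cv2.imwrite('pics/fin.png',np.vstack([cv2.resize(p['pixels'][110:250,180:320],(390,390),interpolation=2)]) if 0 else np.hstack([cv2.resize(p['pixels'][110:250,180:320],(400,400),interpolation=2),cv2.resize(q['pixels'][150:290,130:290],(400,350),interpolation=2) if 0 else cv2.resize(q['pixels'][150:290,130:270],(400,400),interpolation=2)]))
for n,c in(('side',p),('top',q)):
  for k in('ring_a','reject','basket','mug','oil','driver'):
    for r in mark_of(k,c)[:3]: print(n,k,round(r['p'],2),np.round(r['uv'],1),np.round(onz(c,r['uv'],{'reject':.012,'ring_a':.06}.get(k,0)),3))
E
```

```text
t 41.93 pos [ 480.23 -103.41  183.57] yaw 98.82 q6 -2.15 F [ 0.2  0.  -0.4] op 0.6
fix tilt deg [0.44 1.79 0.  ]
side reject 0.77 [204.7 354.3] [ 0.305 -0.217  0.012]
side reject 0.75 [254.5 212.4] [0.479 0.119 0.012]
side reject 0.34 [380.3 210.7] [0.746 0.034 0.012]
side basket 0.56 [254.1 216.9] [0.477 0.119 0.   ]
side mug 0.68 [217.  175.4] [0.437 0.328 0.   ]
side oil 0.95 [382.3 210.7] [0.761 0.047 0.   ]
side driver 0.85 [432.1 266.2] [ 0.757 -0.151  0.   ]
top ring_a 0.57 [169.  181.8] [0.617 0.272 0.06 ]
top reject 0.58 [400.6 315.6] [ 0.312 -0.202  0.012]
top reject 0.52 [241.7 245. ] [0.481 0.126 0.012]
top basket 0.9 [243.2 247.6] [0.477 0.124 0.   ]
top mug 0.68 [145.9 266.1] [0.448 0.336 0.   ]
top oil 0.65 [274.1 128.7] [0.749 0.042 0.   ]
top driver 0.9 [352.7 116.7] [ 0.769 -0.141  0.   ]
top driver 0.38 [378.  226.1] [ 0.508 -0.175  0.   ]
```

View pics/fin.png

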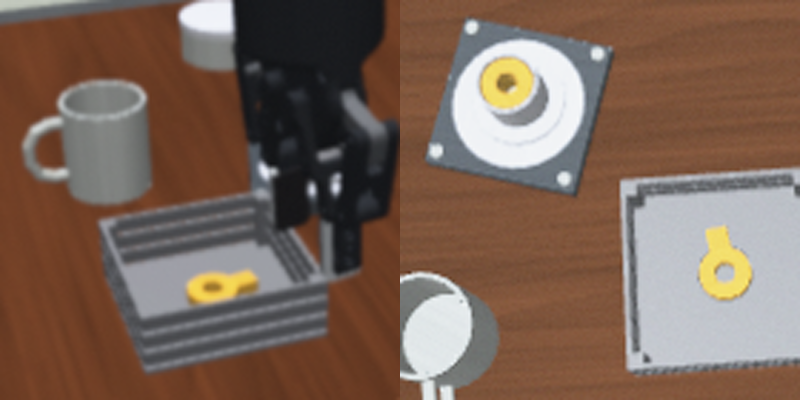

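View pics/t10.png

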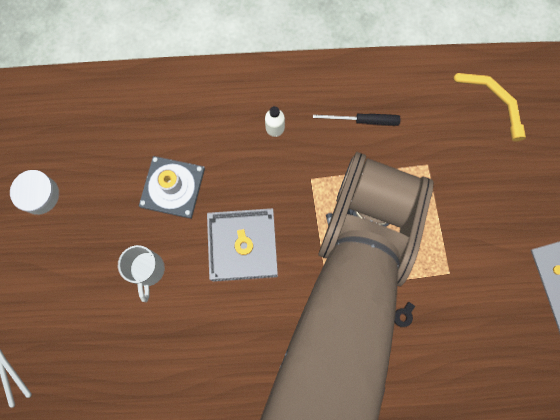

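```bash
python3 - <<'E'
from look import *
p=read_camera('side')
cv2.imwrite('pics/z.png',cv2.resize(cv2.imread('pics/s7.png')[135:165,275:310],None,fx=16,fy=16,interpolation=2))
for z in(.054,.062,.066,.070,.074): print(z,np.round((proj(p,[.6215,.2745,z])-[275,135])*16))
E
```

```text
0.054 [263. 322.]
0.062 [263. 277.]
0.066 [264. 254.]
0.07 [264. 231.]
0.074 [264. 208.]
```

View pics/z.png

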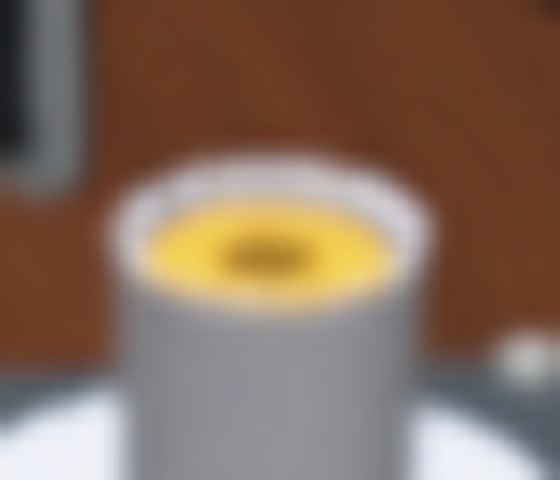

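The hole of the top ring is at row 257, against 254 expected for a top face at 66 mm. The column is therefore seated about 4 mm below the rim. Handing in.

```bash
python3 -c "
from plant import *
print(sign_off(), get_state()['time'])"
```

```text
the job is handed in; nothing more can be done
the job is handed in; nothing more can be done
```

I loaded the three plain rings into the tube and put the reject ring in the scrap basket. I handed the job in at about 42 s of the 72 s allowed; no verdict was reported.

**How it was done:** I centred the tube by closing the fingers on it in two directions at right angles. I squeezed each plain ring the same way on the mat, then lowered it into the tube's mouth until the fingertips met the rim, and let go.

**One hitch:** I gripped the first ring too low, so the fingertips met the rim with only about 1.6 mm of it in the mouth. The tube slid about 4 mm, from x ≈ 621 to 625 mm. The ring still dropped in, and I re-centred the tube along that direction before loading the other two.

**Last checks:**
- **Tube:** The top ring lies flat, with its upper face about 4 mm below the rim, which is what three seated rings should give. Only the top ring is visible, so the two below it are judged from that height.
- **Reject:** It lies flat near the middle of the basket.
- **Bystanders:** In the pictures the mug, oil bottle and screwdriver look where they were. The network's positions for them differ by up to about 19 mm from the start, worst for the screwdriver. Part of that comes from using a different height in the calculation, and the rest I take as its noise.
- **Robot:** The gripper was clear of everything.

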